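Load and start the coating platen

TASK

Clear both brass setup blocks off the loading plate into the white tray, side by side flat on its floor, and load every carrier that is there into the bay of its own colour, pushed fully home: flat on the plate, square and flush against both the long fence and the short fence. When all that is done, press the keys fully down one at a time in the order white (vacuum), green (clamp), black (start). Leave the bottle, jar and dish where they are, and at the end every carrier must still be home, both blocks in the tray and the keys up.

Things in the scene. Friction and masses are not known exactly. Their poses are not given: they have to be found in the camera images.
- platen: fixed aluminium plate 127 x 500 mm, top face 10 mm above the bench. A dark long fence (15 mm thick) runs along its far edge; three short fences (8 mm thick, 50 mm long) stand out from it toward the robot; all rise 14 mm above the plate's top. Origin: middle of the long fence's inner face, at bench level; +x points square through that fence (open front edge at -112 mm), +y along it, z up
- corner_red (a point): inside corner of the red bay, on the plate's top face: the long fence's inner face is this point's yz plane (bay toward -x), the short fence's inner face its xz plane (bay toward +y); axes as the platen's. A red strip 84 mm long on the long fence marks the bay. Bays are 160 mm apart, 152 mm free between short fences
- carrier_red: loose flat aluminium carrier with a red top plate, 60 mm (its x) x 84 mm (its y) x 16 mm tall, 0.22 kg; origin at the centre of its underside. Home: 84 mm side on the long fence, 60 mm side on the short fence, origin at (-30, +42, 0) mm from corner_red, either way round. May be absent (None from the start)
- corner_yellow (a point): inside corner of the yellow bay, on the plate's top face: the long fence's inner face is this point's yz plane (bay toward -x), the short fence's inner face its xz plane (bay toward +y); axes as the platen's. A yellow strip 84 mm long on the long fence marks the bay. Bays are 160 mm apart, 152 mm free between short fences
- carrier_yellow: loose flat aluminium carrier with a yellow top plate, 60 mm (its x) x 84 mm (its y) x 16 mm tall, 0.22 kg; origin at the centre of its underside. Home: 84 mm side on the long fence, 60 mm side on the short fence, origin at (-30, +42, 0) mm from corner_yellow, either way round. May be absent (None from the start)
- corner_blue (a point): inside corner of the blue bay, on the plate's top face: the long fence's inner face is this point's yz plane (bay toward -x), the short fence's inner face its xz plane (bay toward +y); axes as the platen's. A blue strip 84 mm long on the long fence marks the bay. Bays are 160 mm apart, 152 mm free between short fences
- carrier_blue: loose flat aluminium carrier with a blue top plate, 60 mm (its x) x 84 mm (its y) x 16 mm tall, 0.22 kg; origin at the centre of its underside. Home: 84 mm side on the long fence, 60 mm side on the short fence, origin at (-30, +42, 0) mm from corner_blue, either way round. May be absent (None from the start)
- setup_block_a: loose brass setup block, one of two alike, 40 mm (its x) x 60 mm (its y) x 25 mm tall, 0.3 kg, origin at the centre of its underside; it starts standing on the open front strip of the platen
- setup_block_b: loose brass setup block, one of two alike, 40 mm (its x) x 60 mm (its y) x 25 mm tall, 0.3 kg, origin at the centre of its underside; it starts standing on the open front strip of the platen
- tray: fixed open white tray, 170 mm (its x) x 130 mm (its y) x 22 mm tall, walls 4 mm, floor about 4 mm thick; origin at the centre of its underside
- pod: fixed grey key pad, 180 mm (its x) x 75 mm x 30 mm tall, with three spring keys in a row 54 mm apart, their order varying; origin at the centre of its underside
- key_white_top (a point): centre of the top face of the white spring key (30 mm diameter), which is pressed straight down 6 mm; fully down takes 5 N
- key_white (a joint): travel of the white key: 0 m up, 0.006 m fully down; it counts as pressed beyond 0.0042 m
- key_green_top (a point): centre of the top face of the green spring key (30 mm diameter), which is pressed straight down 6 mm; fully down takes 5 N
- key_green (a joint): travel of the green key: 0 m up, 0.006 m fully down; it counts as pressed beyond 0.0042 m
- key_black_top (a point): centre of the top face of the black spring key (30 mm diameter), which is pressed straight down 6 mm; fully down takes 5 N
- key_black (a joint): travel of the black key: 0 m up, 0.006 m fully down; it counts as pressed beyond 0.0042 m
- wash_bottle: bystander: white wash bottle, 56 mm diameter, 150 mm tall, red cap; origin at the centre of its underside
- jar: bystander: amber glass jar, 60 mm diameter, 70 mm tall; origin at the centre of its underside
- dish: bystander: small white ceramic dish, 90 mm diameter, 25 mm tall; origin at the centre of its underside
Mind the look-alikes: they are no part of the job. Leave any purple look-alike of the setup_block_a alone.

How it is judged:
By the outcome, as a careful person would: the job done as asked, in the order asked, and still so for the second after the job is handed in, with the robot touching nothing.
Of carrier_red, carrier_yellow, carrier_blue only 2 to 3 are there at a start; the rules pass over those that are not, and their reading is None.
At some moment in a run one of carrier_red, carrier_yellow, carrier_blue may be knocked a few centimetres aside while the robot is not near it.
Once in a run the grip may slacken for a moment while it holds something.
It also fails if it takes over 210 s, if anything falls off the work surface, if the arm or the gripper's body presses on something with over 40 N, if the wrist force passes 120 N, or if a joint passes its speed limit or range.

ROBOT

A 6-joint arm with a two-finger parallel gripper is mounted at the origin on the work surface. World frame = base frame: x ahead of the robot, y to its left, z up, the work surface at z = 0. Lengths are in mm, angles in rad, forces in N, time in s.
With the tool pointing down it reaches from about 325 to 850 mm from the base axis. Payload 4.4 kg.
Tool frame: the origin (TCP) lies midway between the tips of the shut fingers; the grasp point (between the pads) lies 19 mm behind it (manip.tcp_to_grasp is the distance from the TCP to the grasp point, in mm); z points along the fingers, y is the line along which they close (so a half turn about z gives the same grasp; the last joint's range is limited). The gripper opens to 94 mm and grips with 3 to 60 N. Pads are 16 mm wide; open, the fingers measure 119 mm over their backs; the gripper's body (75 mm by 177 mm) begins 78 mm behind the grasp point.
Start: joints at [1.022, 0.207, 1.542, -0, 1.393, -0.15], TCP at [223.289, 529.876, 205.447] pointing down, gripper open.
Joint ranges: [-2.73, 2.73], [-0.86, 2.22], [0.23, 2.46], [-1.11, 4.25], [0.08, 2.63], [-2.82, 2.82]. Speed limits (rad/s): [2.79, 2.79, 3.14, 3.14, 3.14, 3.14].

INTERFACE

Orientations are given as a unit quaternion [x, y, z, w].
In Python, from station import manip gives the robot as it stands.
- The arm moves only by the tool drive_tool, never from a script. Its arguments are lists of equal length, an entry for each row: "offset": the shift along the tool's x, y, z each as a share of 0.2 m, from -1 to 1, a list of three; "roll": the turn about the tool's z as a share of pi/4 rad, from -1 to 1. In form: {"offset": [[x, y, z], ...], "roll": [roll, ...]}. A call has 1 to 12 rows; each row is the pose to reach, as a shift and turn from the pose commanded when the call began, along the tool's axes at that moment; what a row does not reach only later rows make up. A row lasts 1/8 s, in which the tool goes at most 62.5 mm and 10.7 degrees, less where a joint would pass 70% of its speed; a pose out of reach is approached as far as the arm can. A call with a number of a shift or a turn outside -1 to 1 is refused whole. A call with a gripper value outside its range is refused whole. "grip" is the finger opening in mm, from 0 to 94, set as the call begins (left out, the last holds). The fingers move at their own pace and stop on an object; "squeeze" is the grip in N (left out, the last holds). Time passes only in rows, so rows that repeat a pose let the fingers close. It gives the time, the measured TCP pose, the force, the opening and the grip force at its end, in the units of the state.
- manip.state(): the state, without advancing time (a new reading comes with each control period).
- manip.snapshot(name): name is "scene" or "top" or "wrist"; returns the picture (400x640x3 uint8, red, green, blue); there is no depth.
- manip.camera_params(name): a dict with "vfov" (degrees; the focal length in pixels is half the picture's height over the tangent of half this angle, whatever the lens; pixels are square), "cx", "cy" (the principal point, pixels), "R" (3x3) and "t" (3): a world point X has camera coordinates R X + t; the wrist camera has in their place "tool_from_camera" (4x4, takes a point from camera to tool coordinates, whose origin is the TCP and whose axes are the flange's). Camera axes: x right, y down, z forward; pixel columns grow to the right and rows downward; lengths in mm; the calibration is good to about 2 mm. A picture is of the moment at which its call begins: read the wrist's pose just before it. camera_params takes no time and is no camera call.
- manip.finish_job(): hands the job in; it is judged then, once.
The state is a dict: "clock": time; "joint_pos": joint angles; "qvel": joint speeds; "joint_efforts": joint torques, N m; "tool_pos": TCP position; "eef_rot": TCP orientation; "force": force on the tool from outside, world axes, zero at the start; "wrist_torque": the same for the moment, N m; "finger_gap": finger opening in mm; "gripper_force": force on a finger pad.
Only numpy, scipy, OpenCV 4.12 (cv2) and the standard library are available. Lean on these libraries where they do the work, as an engineer would, in place of code of your own. Each camera call takes 0.05 s, during which the arm holds its last target. There are 200 camera calls.

## Working session

There is one attempt and no reset: what is moved stays moved. The work goes in short steps, Python scripts to look and compute and a tool call to move; the robot and the scene stay as the last step left them, time stands still between calls to the robot, and variables do not carry over. Pictures are saved under pics/ and viewed, at most 14 in all, crops included, and the job is handed in when it is done.

Besides the shell and the picture viewer there is one more tool, called after ">>>" as a command line: name --pt "numbers of a row" for each row, then --argument value for the rest. drive_tool: Moves the arm, as the interface text tells. Shift numbers are shares of 0.2 m and turn numbers shares of pi/4 rad, none past 1 either way. Its arguments: {"type":"object","properties":{"offset":{"type":"array","items":{"type":"array","items":{"type":"number","minimum":-1,"maximum":1}}},"roll":{"type":"array","items":{"type":"number","minimum":-1,"maximum":1}},"grip":{"type":"number"},"squeeze":{"type":"number"}},"required":["offset","roll"]}

```bash
ls; mkdir -p pics; python3 - <<'E'
from station import manip
import cv2,numpy as np
print(manip.state())
for n in("scene","top","wrist"):
    im=manip.snapshot(n); cv2.imwrite(f"pics/{n}0.png",im[:,:,::-1]); print(n,manip.camera_params(n))
E
```

```text
pics
{'clock': 0.0, 'joint_pos': array([ 1.02148537e+00,  2.07426948e-01,  1.54291945e+00, -4.14108200e-05,
        1.39349272e+00, -1.50478483e-01]), 'qvel': array([-0.00092343,  0.00112082, -0.00080227, -0.00084716, -0.00099709,
       -0.00168299]), 'joint_efforts': array([-8.78389401e-04, -3.70863390e+01, -2.81418943e+01,  6.95806649e-02,
        3.62177775e-02, -1.50168521e-04]), 'tool_pos': array([222.88895525, 529.17978809, 204.30323146]), 'eef_rot': array([ 1.98093442e-01,  9.80182496e-01, -1.06216095e-03, -3.65901317e-04]), 'force': array([ 0.1711473 ,  0.37732323, -0.58694905]), 'wrist_torque': array([ 0.03298099, -0.01902858,  0.00424473]), 'gripper_force': 0.0, 'finger_gap': 93.73080519968501}
scene {'vfov': 44.47204562067172, 'cx': 316.3475376125233, 'cy': 198.1695508139704, 'R': array([[-0.50294094,  0.86422485, -0.01287685],
       [ 0.60464804,  0.34115471, -0.71973204],
       [-0.61761732, -0.36976868, -0.69413254]]), 't': array([ 276.19493936, -320.12119457, 1855.95603693])}
top {'vfov': 45.09473766964854, 'cx': 319.6398358662566, 'cy': 197.63972834898863, 'R': array([[ 0.00271901, -0.99982949,  0.01826464],
       [-0.98311609, -0.00601444, -0.18288407],
       [ 0.18296274, -0.01745899, -0.98296481]]), 't': array([  23.64700149,  603.64626599, 1169.69365938])}
wrist {'vfov': 60.48182911022436, 'cx': 326.19054784798226, 'cy': 200.7054289949892, 'tool_from_camera': array([[ 1.11608021e-03, -9.61614587e-01, -2.74401423e-01,
         8.06443607e+01],
       [ 9.99998984e-01,  1.31666565e-03, -5.46811393e-04,
        -9.30232494e-02],
       [ 8.87116741e-04, -2.74400534e-01,  9.61615079e-01,
        -1.79689036e+02],
       [ 0.00000000e+00,  0.00000000e+00,  0.00000000e+00,
         1.00000000e+00]])}
```

View pics/top0.png

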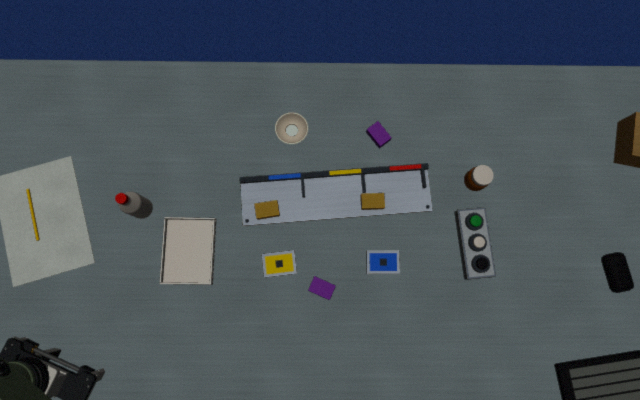

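View pics/scene0.png

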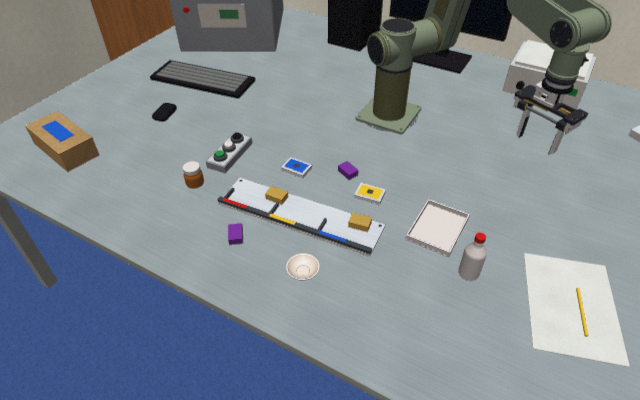

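The top view shows yellow carrier (279,264), blue carrier (383,262), brass blocks (267,209) and (373,201), tray (188,251) and keys green (475,221), white (478,242), black (481,264). There is no red carrier.

Look-alikes:
- Purple blocks at (322,288) and (379,134): leave alone.
- Blue label on the cardboard box at scene (58,130): not a carrier.
- Bay strips blue (285,177), yellow (345,172), red (405,167): these mark the bays and are not carriers.

Chosen: the two brass blocks and the framed yellow and blue plates.

```bash
cat > h.py <<'E'
import numpy as np, cv2
from scipy.spatial.transform import Rotation as Ro
from station import manip
def cam(n):
    c=manip.camera_params(n); f=200/np.tan(np.radians(c["vfov"]/2))
    K=np.array([[f,0,c["cx"]],[0,f,c["cy"]],[0,0,1]])
    if n=="wrist":
        s=manip.state(); T=np.eye(4); T[:3,:3]=Ro.from_quat(s["eef_rot"]).as_matrix(); T[:3,3]=s["tool_pos"]
        M=np.linalg.inv(T@np.array(c["tool_from_camera"])); return K,M[:3,:3],M[:3,3]
    return K,np.array(c["R"]),np.array(c["t"])
def shot(n,name=None):
    C=cam(n); im=manip.snapshot(n)
    if name: np.savez(f"pics/{name}.npz",im=im,K=C[0],R=C[1],t=C[2]); cv2.imwrite(f"pics/{name}.png",im[:,:,::-1])
    return im,C
def load(name):
    d=np.load(f"pics/{name}.npz"); return d["im"],(d["K"],d["R"],d["t"])
def ray(C,px):
    K,R,t=C; px=np.atleast_2d(np.asarray(px,float)); d=np.c_[px,np.ones(len(px))]@np.linalg.inv(K).T@R
    return -R.T@t,d/np.linalg.norm(d,axis=1)[:,None]
def plane(C,px,z):
    o,d=ray(C,px); return o+d*((z-o[2])/d[:,2])[:,None]
def tri(obs):   # [(C,px),...] -> point, rms miss
    A=[];b=[]
    for C,p in obs:
        o,d=ray(C,p); P=np.eye(3)-np.outer(d[0],d[0]); A.append(P);b.append(P@o)
    X=np.linalg.lstsq(np.vstack(A),np.hstack(b),rcond=None)[0]
    return X,np.sqrt(np.mean((np.vstack(A)@X-np.hstack(b))**2))
HSV={"yellow":((24,150,90),(34,255,255)),"blue":((105,150,70),(125,255,255)),"red":((0,170,80),(6,255,255)),
"brass":((14,120,60),(23,255,255)),"green":((60,120,40),(85,255,255)),"purple":((130,100,40),(160,255,255))}
def blobs(im,c,amin=30):
    hsv=cv2.cvtColor(im,cv2.COLOR_RGB2HSV); m=cv2.inRange(hsv,*map(np.array,HSV[c]))
    m=cv2.morphologyEx(m,cv2.MORPH_CLOSE,np.ones((3,3)))
    cs=[k for k in cv2.findContours(m,cv2.RETR_EXTERNAL,cv2.CHAIN_APPROX_NONE)[0] if cv2.contourArea(k)>amin]
    return sorted(cs,key=cv2.contourArea,reverse=True)
def cen(k): return cv2.minAreaRect(k)[0]
def rect(C,k,z): # centre, sizes, angle of long side in world at plane z
    P=plane(C,k[:,0,:],z)[:,:2].astype(np.float32); (c,s,a)=cv2.minAreaRect(P)
    if s[0]<s[1]: s=s[::-1]; a+=90
    return np.round(c,1),np.round(s,1),round((a+90)%180-90,1)
def yaw():
    x=Ro.from_quat(manip.state()["eef_rot"]).as_matrix()[:,0]; return np.degrees(np.arctan2(x[1],x[0]))
def go(x,y,z,w): # shares needed to reach world x,y,z with tool-x heading w (deg)
    s=manip.state(); R=Ro.from_quat(s["eef_rot"]).as_matrix()
    o=R.T@(np.array([x,y,z])-s["tool_pos"])/200; dw=-((w-yaw()+180)%360-180)/45
    print("offset",np.round(o,3),"roll",round(dw,3),"at",np.round(s["tool_pos"],1),"yaw",round(yaw(),1),"t",round(s["clock"],2))
E
python3 - <<'E'
from h import *
for n in("top","scene"):
    im,C=shot(n,n+"1")
    for c,z in(("yellow",16),("blue",16),("red",24),("brass",35),("green",36),("purple",25)):
        for k in blobs(im,c): print(n,c,np.round(cen(k),1),cv2.contourArea(k),*rect(C,k,z))
im,C=load("top1")
for nm,p,z in(("tray",(188,251),4),("white",(478,242),36),("black",(481,264),36),("blueShort",(303,195),24),("yelS",(364,190),24),("redS",(424,187),24),("dish",(292,128),0),("jar",(479,178),60),("bottle",(122,198),150)):
    print(nm,plane(C,p,z)[0].round())
E
```

```text
top yellow [278.7 263.4] 429.5 [439.4 129.6] [68.3 44.7] -83.1
top yellow [344.5 171.5] 96.5 [681.9 -40.4] [83.2 11.1] -85.4
top yellow [ 32.3 213.9] 35.5 [564.2 767.7] [136.3   4.4] 17.1
top blue [319.5  32.5] 39202.5 [1082.4   14. ] [1817.9  200.8] -89.2
top blue [383.  261.5] 440.0 [ 445.  -137.8] [68.  43.4] -89.8
top blue [284.1 176.2] 116.0 [667.9 119.8] [85.2 12.5] -85.1
top red [405. 167.] 91.0 [ 693.4 -200.3] [81.4 10.9] -85.1
top red [120.8 197.8] 69.5 [606.  540.9] [25.  24.8] -41.9
top brass [372.5 200.5] 310.0 [ 600.7 -110.9] [59.5 39.5] -89.6
top brass [266.6 209.3] 309.0 [576.3 162.2] [57.9 39.8] -80.5
top brass [635.5 134. ] 214.5 [ 787.6 -822.1] [123.2  18.8] -6.8
top brass [ 32.5 215. ] 83.0 [558.6 755.8] [129.7   7.3] 17.1
top green [475.8 220.2] 96.5 [ 550.4 -376.6] [28.5 28.4] 43.5
top purple [321.5 287.6] 338.0 [378.7  20.5] [58.6 39.5] 66.1
top purple [378.7 133.7] 302.5 [ 784.1 -131.4] [61.6 43.4] 36.7
scene yellow [369.5 191. ] 168.5 [439.1 128.1] [66.4 41.9] -82.7
scene blue [ 57.3 130.2] 271.5 [ 704.1 -999.2] [134.8  50.5] 78.7
scene blue [296. 165.] 142.5 
[... 449 characters left out ...]
5 [ 611.8 -105.1] [66.7 54.5] -87.8
scene brass [193.8 180.9] 137.5 [ 687.  -366.4] [57.2 51.6] 47.0
scene brass [581.7 311.6] 71.0 [589.1 766.6] [135.7   7.3] 17.2
scene brass [281.7 218.7] 50.0 [688.9 -34.8] [85.1 14.4] -87.0
scene brass [368.5 192. ] 37.5 [463.3 137.5] [35.1 33.6] -83.6
scene green [219. 154.] 36.5 [ 542.  -380.6] [33.3 26.6] 38.0
scene purple [234.5 233.5] 237.5 [ 795.6 -126.4] [75.3 37.5] 36.5
scene purple [347.2 169.4] 202.0 [391.4  25.4] [74.5 52.2] 65.4
tray [471. 365.   4.]
white [ 494. -379.   36.]
black [ 439. -384.   36.]
blueShort [616.  69.  24.]
yelS [630. -91.  24.]
redS [ 640. -249.   24.]
dish [807. 101.   0.]
jar [ 657. -383.   60.]
bottle [582. 488. 150.]
```

View pics/wrist0.png

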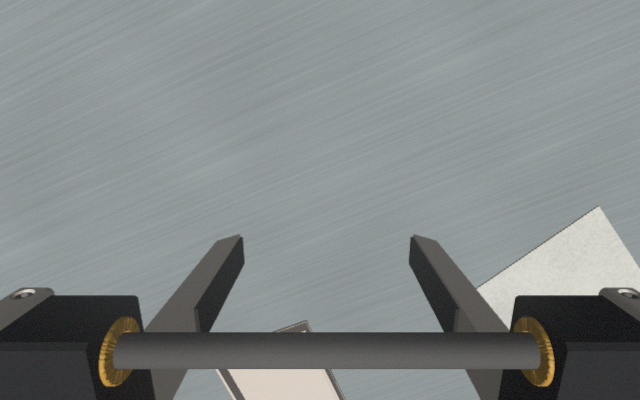

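The wrist view shows only bench and finger tips at (228,240) and (422,240), so its useful field lies ahead of the fingers. I'm moving in toward block B.

>>> drive_tool --pt "-1 -0.4 0" --pt "-1 -0.4 0" --pt "-1 -0.4 0" --pt "-1 -0.4 0" --pt "-1 -0.4 0" --pt "-1 -0.4 0" --roll '[1,1,1,1,1,1]'

```text
clock: 1.0
tool_pos: [375.9, 378.9, 205.3]
eef_rot: [0.557, 0.83, -0.0, -0.0]
force: [0.5, 0.8, -0.2]
finger_gap: 94.4
gripper_force: 0.0
```

```bash
python3 -c "
from h import *
go(540,60,260,97)"
```

```text
offset [-1.786  0.155 -0.274] roll 0.339 at [375.9 378.9 205.3] yaw 112.3 t 1.0
```

>>> drive_tool --pt "-0.95 0.1 -0.28" --pt "-0.95 0.1 -0.28" --pt "-0.95 0.1 -0.28" --pt "-0.95 0.1 -0.28" --pt "-0.95 0.1 -0.28" --roll '[0.34,0.34,0.34,0.34,0.34]'

```text
clock: 1.62
tool_pos: [466.4, 210.9, 261.5]
eef_rot: [0.663, 0.748, 0.0, -0.0]
force: [-0.1, 0.2, -0.7]
finger_gap: 94.0
gripper_force: 0.0
```

>>> drive_tool --pt "-0.85 0.3 0" --pt "-0.85 0.3 0" --pt "-0.85 0.3 0" --pt "-0.85 0.3 0" --pt "-0.85 0.3 0" --roll '[0,0,0,0,0]'

```text
clock: 2.25
tool_pos: [545.6, 50.7, 260.5]
eef_rot: [0.663, 0.749, -0.0, -0.001]
force: [-0.0, 0.6, 0.8]
finger_gap: 94.1
gripper_force: 0.0
```

```bash
python3 - <<'E'
from h import *
im,C=shot("wrist","w1"); go(540,60,260,97)
for c,z in(("yellow",16),("blue",16),("brass",35)):
    for k in blobs(im,c,200): print(c,np.round(cen(k),1),cv2.contourArea(k),*rect(C,k,z))
E
```

```text
offset [ 0.049 -0.022  0.004] roll 0.001 at [545.6  50.9 260.8] yaw 97.0 t 2.3
yellow [243.9  90.5] 2251.5 [437.1 131.4] [68.6 45. ] -82.9
blue [238.1 291.6] 792.0 [ 442.6 -136.3] [68.7 45.1] 89.9
blue [434.5 123.5] 526.0 [667.3 121.2] [84.2 10.3] -85.1
brass [366.  75.] 1830.0 [574.9 164.6] [58.3 37.8] -80.3
brass [535.3 351.4] 1199.0 [ 867.3 -167.9] [125.7  47.4] -66.1
brass [117.1 351.6] 1182.0 [ 283.5 -242. ] [125.6  47.8] 79.2
brass [352.4 293.7] 1065.0 [ 599.2 -108.6] [58.9 38.6] -87.4
```

View pics/w1.png

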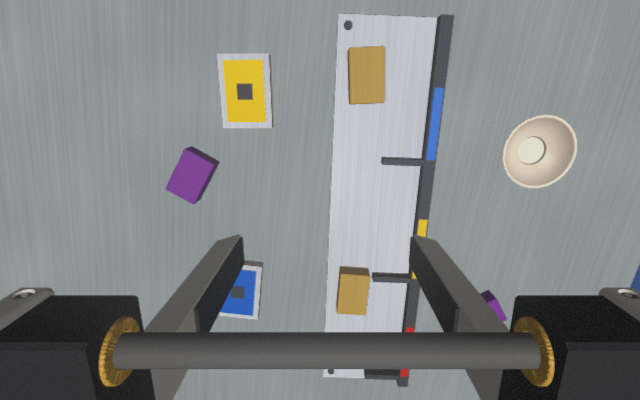

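The wrist view shows block B (366,75), block A (352,294), yellow carrier (244,91), blue carrier (238,291) and purple decoys at (193,175) and (490,305). The bay strips and short fences are at (407,160) and (393,277). Next I'm triangulating heights and checking the pick in a close crop.

```bash
python3 - <<'E'
from h import *
t,Ct=load("top1"); s,Cs=load("scene1"); w,Cw=load("w1")
def c(im,col,near): 
    return min((cen(k) for k in blobs(im,col)),key=lambda p:np.hypot(*(np.array(p)-near)))
for nm,col,a,b in(("yel","yellow",(279,263),(244,91)),("blue","blue",(383,261),(238,291)),("B","brass",(267,209),(366,75)),("A","brass",(372,200),(352,294)),("bluestrip","blue",(284,176),(434,123))):
    X,e=tri([(Ct,c(t,col,a)),(Cw,c(w,col,b))]); print(nm,X.round(1),round(e,2))
# plate: hole spots and fence ends
for nm,p in(("hole far-left",(348,25)),("blue short tip outer corner",(382,157)),("blue short root",(425,158))):
    for z in(10,24): print(nm,z,plane(Cw,p,z)[0].round(1))
# tray from top
hsv=cv2.cvtColor(t,cv2.COLOR_RGB2HSV); m=cv2.inRange(hsv,(0,0,150),(30,90,255))
for k in cv2.findContours(m,cv2.RETR_EXTERNAL,cv2.CHAIN_APPROX_NONE)[0]:
    if cv2.contourArea(k)>1500: print("tray?",cen(k),rect(Ct,k,4),rect(Ct,k,22))
hs=cv2.cvtColor(s,cv2.COLOR_RGB2HSV); m=cv2.inRange(hs,(0,0,150),(30,90,255))
for k in cv2.findContours(m,cv2.RETR_EXTERNAL,cv2.CHAIN_APPROX_NONE)[0]:
    if 800<cv2.contourArea(k)<6000: print("sc",cen(k),rect(Cs,k,4),rect(Cs,k,22))
cv2.imwrite("pics/cropB.png",cv2.resize(w[0:180,200:470,::-1],None,fx=2.5,fy=2.5))
go(574.9-0.5,164,180,99.6)
E
```

```text
yel [438.6 130.6  23.7] 0.83
blue [ 444.2 -137.5   13.9] 0.55
B [573.5 162.3  50.6] 0.87
A [ 600.9 -111.7   28.9] 0.47
bluestrip [673.3 121.6  -5.2] 0.37
hole far-left 10 [548.7 217.7  10. ]
hole far-left 24 [548.2 214.9  24. ]
blue short tip outer corner 10 [612.2  73.7  10. ]
blue short tip outer corner 24 [609.7  75.6  24. ]
blue short root 10 [666.1  79.2  10. ]
blue short root 24 [661.9  80.8  24. ]
tray? (188.0451202392578, 251.11244201660156) (array([469.6, 364.6]), array([160.1, 114.9]), -0.4) (array([468.3, 360.1]), array([157.8, 113.3]), -0.4)
sc (437.39654541015625, 224.25860595703125) (array([456.5, 359.9]), array([173.7, 132.6]), -0.3) (array([473.9, 363.2]), array([170.8, 130.4]), -0.3)
sc (499.2871398925781, 41.8195915222168) (array([-808.4,  215. ]), array([459.3, 311.2]), -28.6) (array([-769.5,  220.8]), array([451.4, 305.9]), -28.6)
sc (613.0, 44.5) (array([-1106. ,   653.7]), array([960.3, 208.6]), 4.9) (array([-1062. ,   652.1]), array([944. , 205.1]), 4.9)
offset [0.543 0.213 0.404] roll -0.057 at [545.6  50.9 260.8] yaw 97.0 t 2.3
```

View pics/cropB.png

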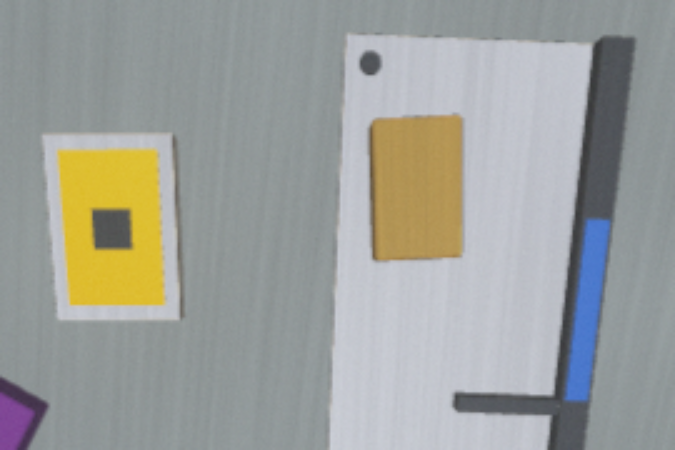

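The crop shows brass block B standing free on the plate (top face crop (418,187)), with the yellow carrier (112,228) and the purple decoy clearly apart. I'm going for B now.

>>> drive_tool --pt "0.54 0.21 0.5" --pt "0.54 0.21 0.5" --pt "0.54 0.21 0.5" --pt "0.54 0.21 0.5" --pt "0.54 0.21 0.5" --roll '[-0.06,-0.06,-0.06,-0.06,-0.06]' --grip 80

```text
clock: 2.92
tool_pos: [575.3, 161.4, 162.6]
eef_rot: [0.645, 0.764, 0.0, 0.001]
force: [0.3, 0.3, 0.1]
finger_gap: 79.8
gripper_force: 0.0
```

```bash
python3 - <<'E'
from h import *
go(574.2,163.3,15,99.6)
E
```

```text
offset [ 0.011 -0.005  0.738] roll 0.001 at [575.3 161.4 162.6] yaw 99.7 t 2.92
```

>>> drive_tool --pt "0.01 0 0.3" --pt "0.01 0 0.55" --pt "0.01 0 0.7" --pt "0.01 0 0.735" --pt "0.01 0 0.735" --pt "0.01 0 0.735" --roll '[0,0,0,0,0,0]'

```text
clock: 3.68
tool_pos: [577.2, 162.7, 17.0]
eef_rot: [0.646, 0.763, 0.002, 0.002]
force: [0.7, 0.6, -0.5]
finger_gap: 79.9
gripper_force: 0.0
```

>>> drive_tool --pt "0 0 0" --pt "0 0 0" --pt "0 0 0" --pt "0 0 0" --pt "0 0 0" --pt "0 0 0" --roll '[0,0,0,0,0,0]' --grip 20 --squeeze 35

```text
clock: 4.42
tool_pos: [575.3, 162.7, 14.5]
eef_rot: [0.646, 0.764, 0.0, 0.0]
force: [1.7, 0.5, -0.1]
finger_gap: 39.7
gripper_force: 35.0
```

>>> drive_tool --pt "0 0 -0.2" --pt "0 0 -0.5" --pt "0 0 -0.5" --pt "0 0 -0.5" --roll '[0,0,0,0]'

```text
clock: 4.92
tool_pos: [573.5, 162.4, 113.0]
eef_rot: [0.646, 0.764, -0.001, -0.001]
force: [-0.0, -0.2, -3.2]
finger_gap: 39.6
gripper_force: 35.0
```

```bash
python3 - <<'E'
from h import *
go(446,364,120,90)
go(446,364,12,90)
E
```

```text
offset [ 1.1   -0.462 -0.034] roll 0.212 at [573.5 162.4 113. ] yaw 99.6 t 4.92
offset [ 1.1   -0.46   0.506] roll 0.212 at [573.5 162.4 113. ] yaw 99.6 t 4.92
```

>>> drive_tool --pt "0.6 -0.25 -0.05" --pt "0.9 -0.4 -0.05" --pt "0.9 -0.4 -0.05" --pt "0.9 -0.4 -0.05" --pt "0.9 -0.4 -0.05" --pt "0.9 -0.4 -0.05" --roll '[0.21,0.21,0.21,0.21,0.21,0.21]'

```text
clock: 5.68
tool_pos: [466.5, 325.3, 123.2]
eef_rot: [0.707, 0.707, -0.001, -0.0]
force: [0.4, 0.0, -3.0]
finger_gap: 40.2
gripper_force: 35.0
```

```bash
python3 - <<'E'
from h import *
go(436,364,9.5,90)
E
```

```text
offset [ 0.194 -0.151  0.568] roll 0.0 at [466.5 325.3 123.2] yaw 90.0 t 5.67
```

>>> drive_tool --pt "0.19 -0.15 0.1" --pt "0.19 -0.15 0.3" --pt "0.19 -0.15 0.45" --pt "0.19 -0.15 0.52" --pt "0.19 -0.15 0.55" --pt "0.19 -0.15 0.565" --pt "0.19 -0.15 0.565" --roll '[0,0,0,0,0,0,0]'

```text
clock: 6.55
tool_pos: [437.1, 365.1, 12.4]
eef_rot: [0.707, 0.708, 0.001, 0.0]
force: [0.1, 0.5, -2.9]
finger_gap: 39.8
gripper_force: 35.0
```

>>> drive_tool --pt "0 0 0" --pt "0 0 0" --pt "0 0 0" --pt "0 0 0" --roll '[0,0,0,0]' --grip 52

```text
clock: 7.05
tool_pos: [436.4, 365.0, 11.7]
eef_rot: [0.706, 0.708, 0.0, 0.0]
force: [0.4, 0.5, 0.6]
finger_gap: 51.8
gripper_force: 0.0
```

>>> drive_tool --pt "0 0 -0.1" --pt "0 0 -0.4" --pt "0 0 -0.7" --pt "0 0 -0.9" --pt "0 0 -0.9" --roll '[0,0,0,0,0]'

```text
clock: 7.68
tool_pos: [438.9, 366.5, 196.3]
eef_rot: [0.706, 0.708, 0.005, 0.001]
force: [0.6, 0.4, 0.6]
finger_gap: 52.3
gripper_force: 0.0
```

```bash
python3 - <<'E'
from h import *
for n in("top","scene"):
    im,C=shot(n,n+"2")
    for c,z in(("brass",29),("yellow",16),("blue",16)):
        for k in blobs(im,c,120): print(n,c,np.round(cen(k),1),*rect(C,k,z))
go(600.5,-110.5,100,90.4)
E
```

```text
top brass [185.5 263.5] [437.5 363.8] [59.3 37.5] -89.8
top brass [372.5 200.5] [ 601.8 -111.7] [59.8 39.7] -89.6
top brass [635.5 134. ] [ 789.6 -826.3] [123.8  18.9] -6.8
top yellow [278.7 263.4] [439.4 129.6] [68.3 44.7] -83.1
top blue [319.5  32.5] [1082.4   14. ] [1817.9  200.8] -89.2
top blue [383.  261.5] [ 445.1 -137.8] [67.9 43.4] -89.8
scene brass [135.2  17.9] [ -110.9 -1405.2] [710.9 372.5] 55.2
scene brass [ 60.5 151.1] [ 743.8 -915.2] [334.8 143.8] 78.5
scene brass [442.2 217.8] [451.  366.2] [59.2 55.9] -89.9
scene brass [276.  194.5] [ 606.7 -109. ] [67.1 54.8] -87.8
scene brass [193.8 180.2] [ 680.  -373.7] [67.4 53.6] 47.2
scene yellow [369.5 191. ] [439.1 128.1] [66.4 41.9] -82.7
scene blue [ 57.3 130.2] [  704.  -1000.4] [132.3  50.3] 78.7
scene blue [296. 165.] [ 444.4 -137.5] [65.8 41.9] -89.9
offset [-2.377  0.819  0.455] roll -0.007 at [435.8 364.6 191. ] yaw 90.1 t 7.78
```

>>> drive_tool --pt "-0.3 0.1 0" --pt "-0.6 0.2 0" --pt "-0.9 0.3 0" --pt "-0.9 0.3 0" --roll '[0,0,0,0]' --grip 80

```text
clock: 8.28
tool_pos: [496.0, 180.9, 188.5]
eef_rot: [0.709, 0.705, -0.002, -0.001]
force: [-0.5, 0.1, -0.9]
finger_gap: 79.8
gripper_force: 0.0
```

>>> drive_tool --pt "-0.3 0.1 0" --pt "-0.6 0.2 0" --pt "-0.9 0.3 0" --pt "-0.9 0.3 0" --roll '[0,0,0,0]'

```text
clock: 8.78
tool_pos: [556.6, 2.4, 189.1]
eef_rot: [0.708, 0.706, -0.001, -0.001]
force: [-0.8, 0.6, 0.6]
finger_gap: 80.1
gripper_force: 0.0
```

>>> drive_tool --pt "-0.3 0.1 0.15" --pt "-0.57 0.22 0.3" --pt "-0.57 0.22 0.45" --pt "-0.57 0.22 0.45" --pt "-0.57 0.22 0.45" --roll '[0,0,0,0,0]'

```text
clock: 9.4
tool_pos: [600.8, -106.9, 101.5]
eef_rot: [0.706, 0.708, 0.0, -0.001]
force: [-0.2, 0.4, 0.3]
finger_gap: 80.2
gripper_force: 0.0
```

```bash
python3 - <<'E'
from h import *
go(600.5,-110.5,15,90.4)
E
```

```text
offset [-0.019 -0.001  0.432] roll -0.004 at [ 600.8 -106.9  101.5] yaw 90.2 t 9.4
```

```bash
python3 - <<'E'
from h import *
w,C=load("w1")
print(plane(C,[(373,273),(373,280),(411,274),(411,281)],24).round(1))
go(600.5,-115,15,90.4)
E
```

```text
[[623.9 -80.   24. ]
 [625.5 -90.3  24. ]
 [674.7 -75.1  24. ]
 [676.7 -85.4  24. ]]
offset [-0.041 -0.001  0.432] roll -0.004 at [ 600.8 -106.9  101.5] yaw 90.2 t 9.4
```

Fence is clear of the finger at y = -115 (12 mm or more).

>>> drive_tool --pt "-0.04 0 0" --pt "-0.04 0 0.15" --pt "-0.04 0 0.3" --pt "-0.04 0 0.4" --pt "-0.04 0 0.43" --pt "-0.04 0 0.43" --pt "-0.04 0 0.43" --roll '[0,0,0,0,0,0,0]' --grip 66

```text
clock: 10.28
tool_pos: [602.2, -117.3, 16.8]
eef_rot: [0.706, 0.708, 0.001, 0.001]
force: [-0.5, 0.4, -0.2]
finger_gap: 66.3
gripper_force: 0.0
```

>>> drive_tool --pt "0 0 0" --pt "0 0 0" --pt "0 0 0" --pt "0 0 0" --pt "0 0 0" --pt "0 0 0" --roll '[0,0,0,0,0,0]' --grip 20

```text
clock: 11.02
tool_pos: [601.0, -117.0, 15.7]
eef_rot: [0.706, 0.708, -0.0, -0.0]
force: [-2.3, 0.0, 3.1]
finger_gap: 40.0
gripper_force: 34.6
```

>>> drive_tool --pt "0 0 -0.2" --pt "0 0 -0.5" --pt "0 0 -0.5" --pt "0 0 -0.5" --roll '[0,0,0,0]'

```text
clock: 11.52
tool_pos: [599.8, -116.5, 113.9]
eef_rot: [0.706, 0.708, -0.001, -0.001]
force: [-1.1, -0.8, -4.0]
finger_gap: 39.6
gripper_force: 34.6
```

```bash
python3 - <<'E'
from h import *
go(507,360,100,90)
E
```

```text
offset [ 2.383 -0.46   0.073] roll 0.002 at [ 599.8 -116.5  113.9] yaw 90.1 t 11.53
```

>>> drive_tool --pt "0.3 -0.05 0" --pt "0.6 -0.1 0" --pt "0.8 -0.15 0" --pt "0.8 -0.15 0" --roll '[0,0,0,0]'

```text
clock: 12.02
tool_pos: [566.9, 46.2, 111.7]
eef_rot: [0.705, 0.709, -0.002, -0.003]
force: [0.4, 0.5, -2.7]
finger_gap: 40.1
gripper_force: 34.6
```

>>> drive_tool --pt "0.3 -0.05 0" --pt "0.6 -0.1 0" --pt "0.8 -0.15 0" --pt "0.8 -0.15 0" --roll '[0,0,0,0]'

```text
clock: 12.52
tool_pos: [538.3, 204.4, 112.9]
eef_rot: [0.705, 0.709, -0.002, -0.001]
force: [0.0, -0.2, -3.3]
finger_gap: 40.1
gripper_force: 3.5
```

>>> drive_tool --pt "0.3 -0.05 0" --pt "0.6 -0.1 0" --pt "0.78 -0.16 0.07" --pt "0.78 -0.16 0.07" --pt "0.78 -0.16 0.07" --roll '[0,0,0,0,0]'

```text
clock: 13.15
tool_pos: [508.4, 356.9, 100.0]
eef_rot: [0.707, 0.707, -0.001, 0.0]
force: [-1.0, 0.1, -3.1]
finger_gap: 39.4
gripper_force: 35.0
```

```bash
python3 - <<'E'
from h import *
go(507,360,11.5,90)
E
```

```text
offset [ 0.016 -0.006  0.442] roll 0.001 at [508.4 356.9 100. ] yaw 90.0 t 13.15
```

>>> drive_tool --pt "0.015 0 0.15" --pt "0.015 0 0.3" --pt "0.015 0 0.37" --pt "0.015 0 0.4" --pt "0.015 0 0.42" --pt "0.015 0 0.42" --roll '[0,0,0,0,0,0]'

```text
clock: 13.9
tool_pos: [510.9, 363.6, 28.9]
eef_rot: [0.707, 0.707, 0.003, -0.001]
force: [-18.7, -3.6, 44.9]
finger_gap: 39.7
gripper_force: 35.2
```

>>> drive_tool --pt "0 0 0.01" --pt "0 0 0.02" --pt "0 0 0.02" --roll '[0,0,0]'

```text
clock: 14.28
tool_pos: [510.9, 364.5, 25.7]
eef_rot: [0.707, 0.707, 0.003, -0.001]
force: [-19.4, -1.7, 49.1]
finger_gap: 40.1
gripper_force: 35.2
```

Early contact: the block slipped in the grip. I'm lifting to look.

>>> drive_tool --pt "0 0 -0.1" --pt "0 0 -0.2" --pt "0 0 -0.3" --pt "0 0 -0.3" --roll '[0,0,0,0]'

```text
clock: 14.78
tool_pos: [510.1, 362.3, 75.4]
eef_rot: [0.707, 0.707, 0.002, 0.001]
force: [-0.8, 0.3, -3.6]
finger_gap: 39.5
gripper_force: 35.0
```

```bash
python3 - <<'E'
from h import *
a,C=shot("wrist","w3"); b,_=shot("scene","s3"); t,Ct=shot("top","t3")
cv2.imwrite("pics/c3.png",np.vstack([cv2.resize(a[130:400,170:470,::-1],(640,330)),np.hstack([cv2.resize(b[170:270,400:520,::-1],(320,267)),cv2.resize(t[200:300,130:250,::-1],(320,267))])]))
go(507,360,30,90)
E
```

```text
offset [-0.007 -0.002  0.211] roll 0.002 at [507.5 361.4  72.3] yaw 90.1 t 14.93
```

View pics/c3.png

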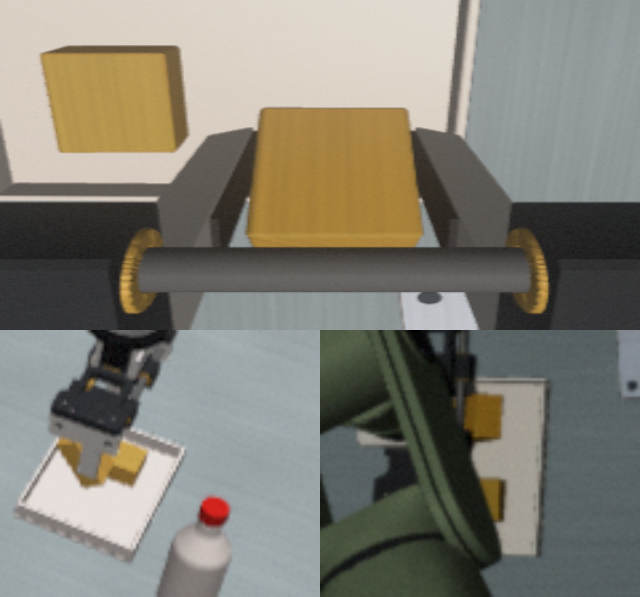

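The wrist and scene crops show block A hanging nose-down between the pads at about 45° (crop (335,175)), with block B lying flat beside it at (115,100). I'll touch the floor, then lower with a weak grip so it pivots flat.

>>> drive_tool --pt "-0.01 0 0.1" --pt "-0.01 0 0.17" --pt "-0.01 0 0.2" --pt "-0.01 0 0.21" --pt "-0.01 0 0.215" --roll '[0,0,0,0,0]'

```text
clock: 15.55
tool_pos: [508.6, 360.1, 30.6]
eef_rot: [0.706, 0.708, 0.0, 0.0]
force: [-0.1, -1.1, -3.6]
finger_gap: 39.8
gripper_force: 35.0
```

>>> drive_tool --pt "0 0 0.01" --pt "0 0 0.025" --pt "0 0 0.04" --pt "0 0 0.055" --pt "0 0 0.07" --pt "0 0 0.085" --pt "0 0 0.095" --pt "0 0 0.095" --roll '[0,0,0,0,0,0,0,0]' --squeeze 4

```text
clock: 16.55
tool_pos: [508.8, 359.5, 11.5]
eef_rot: [0.706, 0.708, 0.0, 0.001]
force: [-0.8, -2.5, 2.3]
finger_gap: 39.9
gripper_force: 4.0
```

Down at the nominal 11.5 with little force. Releasing.

>>> drive_tool --pt "0 0 0" --pt "0 0 0" --pt "0 0 0" --roll '[0,0,0]' --grip 50

```text
clock: 16.92
tool_pos: [508.1, 360.1, 11.2]
eef_rot: [0.706, 0.708, -0.0, -0.0]
force: [0.9, 0.9, 0.7]
finger_gap: 50.0
gripper_force: 0.0
```

>>> drive_tool --pt "0 0 -0.1" --pt "0 0 -0.4" --pt "-0.2 0 -0.7" --pt "-0.5 0 -0.7" --pt "-0.8 0 -0.7" --pt "-0.8 0 -0.7" --roll '[0,0,0,0,0,0]'

```text
clock: 17.68
tool_pos: [509.2, 196.6, 153.4]
eef_rot: [0.708, 0.706, 0.001, 0.001]
force: [-0.9, 1.2, 0.7]
finger_gap: 50.0
gripper_force: 0.0
```

```bash
python3 - <<'E'
from h import *
for n in("wrist","top","scene"):
    im,C=shot(n,n+"4")
    for c,z in(("brass",29),("yellow",16),("blue",16)):
        for k in blobs(im,c,120):
            r=rect(C,k,z)
            if 300<r[0][0]<720 and abs(r[0][1])<450: print(n,c,np.round(cen(k),1),*r)
w,_=load("wrist4"); cv2.imwrite("pics/c4.png",w[:,:,::-1])
go(438.4,130,100,96.9); 
E
```

```text
wrist brass [324.5  34. ] [507.9 329.4] [50.3 40.2] 89.9
wrist brass [236.5  12.5] [438.2 345.8] [41.8 17.9] -0.1
wrist brass [212.4 351.9] [388.1  22.8] [88.2 21.8] 80.5
wrist brass [440.2 351.9] [629.   21.9] [88.2 20.7] -80.9
wrist yellow [253.9 245.6] [436.6 136.9] [56.9 44.9] -82.8
wrist blue [484.4 260.5] [668.9 121.2] [77.4 11.3] -85.1
top yellow [278.9 263.3] [439.4 129.5] [68.1 44.7] -83.1
top blue [383.  261.5] [ 445.  -137.8] [68.  43.4] -89.8
scene brass [433.2 221.9] [478.3 350.1] [136.1  80. ] -27.1
scene brass [194.6 180.2] [ 676.  -370.8] [65.4 55.1] -20.0
scene yellow [369.5 191. ] [439.1 128.1] [66.4 41.9] -82.7
scene blue [296.  165.1] [ 444.9 -137.6] [66.  40.9] -89.3
offset [-0.352 -0.354  0.262] roll -0.151 at [509.  200.5 152.5] yaw 90.1 t 17.82
```

View pics/c4.png

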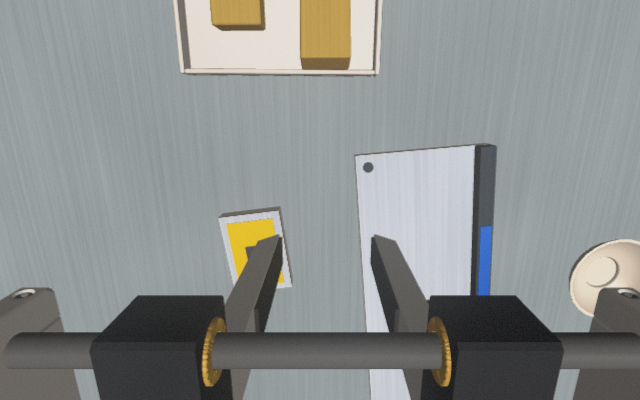

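The wrist view shows block B at (237,12) and block A at (325,34), both inside the tray; A is close to the near wall. The yellow carrier is at (255,246). I'll verify A lies flat from the top once the arm is out of the way.

>>> drive_tool --pt "-0.3 -0.3 0" --pt "-0.35 -0.35 0.1" --pt "-0.35 -0.35 0.2" --pt "-0.35 -0.35 0.2" --roll '[-0.15,-0.15,-0.15,-0.15]' --grip 90 --squeeze 35

```text
clock: 18.32
tool_pos: [437.2, 130.8, 110.4]
eef_rot: [0.663, 0.749, -0.001, -0.001]
force: [0.3, 0.1, -0.1]
finger_gap: 86.9
gripper_force: 0.0
```

```bash
python3 - <<'E'
from h import *
for n in("top","scene","wrist"):
    im,C=shot(n,n+"5")
    for c,z in(("brass",29),("yellow",16),("blue",16)):
        for k in blobs(im,c,120):
            r=rect(C,k,z)
            if 300<r[0][0]<720 and abs(r[0][1])<450: print(n,c,np.round(cen(k),1),*r)
t,_=load("top5"); s,_=load("scene5")
cv2.imwrite("pics/c5.png",np.hstack([cv2.resize(t[205:295,150:230,::-1],(380,428)),cv2.resize(s[190:260,400:480,::-1],(400,428))]))
go(438.4,130,4,96.9)
E
```

```text
top brass [199.  234.5] [511.  333.1] [61.6 38.4] -89.7
top brass [185.5 263.5] [437.5 363.8] [59.2 37.5] -89.8
top blue [383.  261.5] [ 445.  -137.8] [67.9 43.4] -89.8
scene brass [433.2 221.9] [478.3 350.1] [136.1  80. ] -27.1
scene brass [194.7 180.4] [ 678.3 -374.7] [71.1 51. ] 49.9
scene yellow [369.5 191. ] [439.1 128.1] [66.4 41.9] -82.7
scene blue [296. 165.] [ 444.4 -137.5] [65.8 41.9] -89.9
wrist brass [525.7 351.6] [636.9  14.8] [80.7 29.8] -66.4
wrist yellow [324.5 200.5] [437.6 131.1] [68.8 45.4] -83.0
wrist blue [591.5 245.5] [672.5 118.5] [86.  11.9] -85.1
offset [-0.003 -0.008  0.542] roll 0.001 at [439.8 130.9 112.4] yaw 96.9 t 18.48
```

View pics/c5.png

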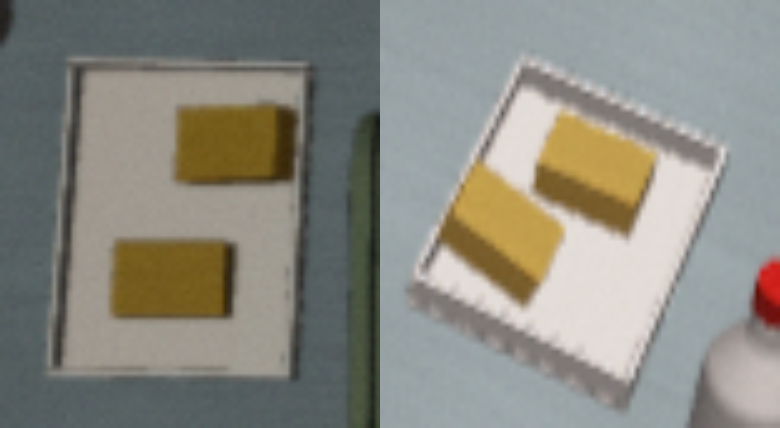

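```bash
python3 - <<'E'
from h import *
_,Ct=load("top5"); _,Cs=load("scene5")
T=lambda x,y:(150+x/4.75-.5,205+y/4.755-.5); S=lambda x,y:(400+x/5-.5,190+y/6.11-.5)
for n,a,b in(("A -y-x",(272,182),(480,165)),("A +y-x",(175,182),(563,230)),("A -y+x",(275,104),(446,208)),("B -y-x",(229,317),(566,112)),("B +y-x",(113,317),(656,152)),("B+y+x",(112,240),(632,193))):
    X,e=tri([(Ct,T(*a)),(Cs,S(*b))]); print(n,X.round(1),round(e,1))
E
```

```text
A -y-x [464.5 404.8  76.2] 59.2
A +y-x [467.2 457.   60. ] 57.6
A -y+x [504.6 399.9  82.7] 57.2
B -y-x [395.8 432.3  61.9] 62.0
B +y-x [397.2 488.   59.8] 58.7
B+y+x [436.9 485.3  67.9] 57.0
```

```bash
python3 - <<'E'
from h import *
_,Ct=load("top5"); _,Cs=load("scene5")
T=lambda x,y:(150+x/4.75-.5,205+y/4.755-.5); S=lambda x,y:(400+(x-380)/5-.5,190+y/6.11-.5)
for n,a,b in(("A -y-x",(272,182),(480,165)),("A +y-x",(175,182),(563,230)),("A -y+x",(275,104),(446,208)),("B -y-x",(229,317),(566,112)),("B +y-x",(113,317),(656,152)),("B+y+x",(112,240),(632,193))):
    X,e=tri([(Ct,T(*a)),(Cs,S(*b))]); print(n,X.round(1),round(e,1))
E
```

```text
A -y-x [489.  310.2  39.6] 0.1
A +y-x [490.5 364.4  24.8] 0.6
A -y+x [530.4 307.2  46.9] 1.2
B -y-x [417.6 335.5  24.9] 1.5
B +y-x [418.4 393.5  27.3] 0.1
B+y+x [458.8 392.8  35.7] 0.9
```

Triangulation shows A's near end about 15 mm higher than its far end, so it's resting on the near wall. I'll nudge it +y off the wall with closed fingers just above wall height.

```bash
python3 -c "
from h import *
go(510,276,60,90); go(510,276,28,90)"
```

```text
offset [0.678 0.436 0.263] roll 0.154 at [439.8 130.9 112.4] yaw 96.9 t 18.48
offset [0.678 0.436 0.423] roll 0.154 at [439.8 130.9 112.4] yaw 96.9 t 18.48
```

>>> drive_tool --pt "0.2 0.15 0" --pt "0.4 0.3 0" --pt "0.6 0.43 0.2" --pt "0.68 0.435 0.35" --pt "0.68 0.435 0.42" --pt "0.68 0.435 0.42" --pt "0.68 0.435 0.42" --roll '[0.15,0.15,0.15,0.15,0.15,0.15,0.15]' --grip 0

```text
clock: 19.35
tool_pos: [510.1, 275.0, 29.0]
eef_rot: [0.707, 0.707, 0.001, 0.001]
force: [0.7, 0.0, 0.2]
finger_gap: 23.2
gripper_force: 0.0
```

>>> drive_tool --pt "0.04 0 0" --pt "0.08 0 0" --pt "0.11 0 0" --pt "0.14 0 0" --pt "0.17 0 0" --pt "0.2 0 0" --pt "0.2 0 0" --roll '[0,0,0,0,0,0,0]'

```text
clock: 20.23
tool_pos: [508.7, 316.1, 27.4]
eef_rot: [0.706, 0.708, 0.0, -0.0]
force: [-0.1, -0.3, 0.7]
finger_gap: 0.2
gripper_force: 0.0
```

>>> drive_tool --pt "-0.1 0 0" --pt "-0.3 0.1 -0.2" --pt "-0.6 0.3 -0.4" --pt "-0.9 0.35 -0.4" --pt "-0.9 0.35 -0.4" --roll '[-0.15,-0.15,-0.15,-0.15,-0.15]' --grip 90

```text
clock: 20.85
tool_pos: [581.0, 132.4, 108.8]
eef_rot: [0.665, 0.747, 0.001, 0.001]
force: [-0.2, -0.3, -0.9]
finger_gap: 47.2
gripper_force: 0.0
```

```bash
python3 - <<'E'
from h import *
for n in("top","scene"):
    im,C=shot(n,n+"6")
    for c,z in(("brass",29),("yellow",16),("blue",16)):
        for k in blobs(im,c,120):
            r=rect(C,k,z)
            if 300<r[0][0]<720 and abs(r[0][1])<450: print(n,c,np.round(cen(k),1),*r)
t,_=load("top6"); s,_=load("scene6")
cv2.imwrite("pics/c6.png",np.hstack([cv2.resize(t[205:295,150:230,::-1],(400,450)),cv2.resize(s[190:260,400:480,::-1],(400,350)) if 0 else cv2.copyMakeBorder(cv2.resize(s[190:260,400:480,::-1],(400,350)),0,100,0,0,0)]))
go(438.4,130,4,96.9)
E
```

```text
top brass [185.5 263.5] [437.5 363.8] [59.3 37.5] -89.8
top brass [191.5 235.5] [508.3 352.2] [59.5 38.4] -89.7
top blue [383.  261.5] [ 445.  -137.8] [68.  43.4] -89.8
scene brass [429.8 232. ] [521.3 354.7] [59.1 55.3] -88.9
scene brass [442.2 217.8] [451.  366.2] [59.2 55.9] -89.9
scene brass [193.7 179.9] [ 678.5 -375.7] [70.  52.6] 49.9
scene yellow [369.5 191. ] [439.1 128.1] [66.4 41.9] -82.7
scene blue [296. 165.] [ 444.4 -137.6] [65.5 41.9] -89.9
offset [ 0.061 -0.703  0.517] roll -0.005 at [579.5 134.1 107.5] yaw 96.7 t 20.95
```

View pics/c6.png

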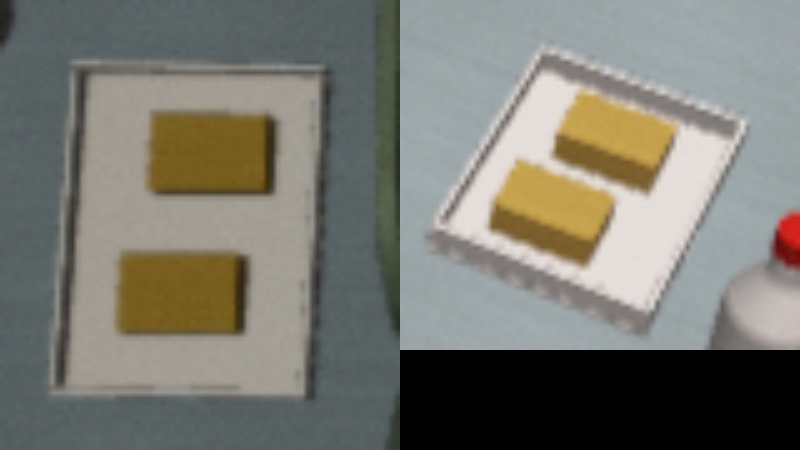

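Both blocks now lie flat side by side in the tray (top crop (210,150) and (180,292); scene footprints match each other). Now the yellow carrier.

>>> drive_tool --pt "0.06 -0.3 0" --pt "0.06 -0.6 0" --pt "0.06 -0.7 0.1" --pt "0.06 -0.7 0.3" --pt "0.06 -0.7 0.45" --pt "0.06 -0.7 0.515" --pt "0.06 -0.7 0.515" --pt "0.06 -0.7 0.515" --roll '[0,0,0,0,0,0,0,0]'

```text
clock: 21.95
tool_pos: [439.6, 131.1, 5.4]
eef_rot: [0.663, 0.748, 0.001, 0.001]
force: [-0.0, 0.5, 0.4]
finger_gap: 89.8
gripper_force: 0.0
```

>>> drive_tool --pt "0 0 0" --pt "0 0 0" --pt "0 0 0" --pt "0 0 0" --pt "0 0 0" --pt "0 0 0" --roll '[0,0,0,0,0,0]' --grip 40

```text
clock: 22.7
tool_pos: [438.8, 130.5, 4.7]
eef_rot: [0.664, 0.748, 0.0, 0.0]
force: [-1.4, -0.3, 4.3]
finger_gap: 59.6
gripper_force: 35.0
```

>>> drive_tool --pt "0 0 -0.1" --pt "0 0 -0.35" --pt "0 0 -0.35" --roll '[0,0,0]'

```text
clock: 23.08
tool_pos: [442.0, 131.0, 77.5]
eef_rot: [0.664, 0.748, 0.003, 0.003]
force: [0.9, 0.4, -2.0]
finger_gap: 59.3
gripper_force: 35.0
```

```bash
python3 - <<'E'
from h import *
im,C=shot("wrist","w7")
for k in blobs(im,"yellow",200): print(cen(k),*rect(C,k,90))
go(618.3,-22.5,60,94.5)
E
```

```text
(325.5, 254.0) [441.1 132. ] [69.6 45.4] -83.0
offset [-0.867  0.794  0.08 ] roll 0.052 at [439.8 130.7  75.4] yaw 96.9 t 23.12
```

>>> drive_tool --pt "-0.2 0.2 0" --pt "-0.5 0.45 0" --pt "-0.75 0.7 0" --pt "-0.87 0.79 0" --pt "-0.87 0.79 0.05" --pt "-0.87 0.79 0.05" --roll '[0.05,0.05,0.05,0.05,0.05,0.05]'

```text
clock: 23.88
tool_pos: [612.7, -22.7, 60.4]
eef_rot: [0.678, 0.735, -0.002, -0.004]
force: [-0.4, -0.2, -2.5]
finger_gap: 59.4
gripper_force: 35.0
```

```bash
python3 - <<'E'
from h import *
im,C=shot("wrist","w8")
for c in("yellow","blue","red"):
    for k in blobs(im,c,150): print(c,cen(k),*rect(C,k,24))
go(618.3,-22.5,16,94.5)
E
```

```text
yellow (325.5, 254.0) [613.5 -44.6] [89.8 58.7] -85.2
yellow (423.0885009765625, 236.9577178955078) [677.7 -25.6] [57.3 11. ] -84.7
blue (438.42071533203125, 35.451725006103516) [666.8  99. ] [37.4 10.9] -85.0
blue (82.95770263671875, 318.0709533691406) [ 442.2 -108.3] [31.9 25. ] 0.1
offset [-0.004  0.028  0.227] roll 0.003 at [613.  -22.3  61.4] yaw 94.6 t 23.93
```

View pics/w8.png

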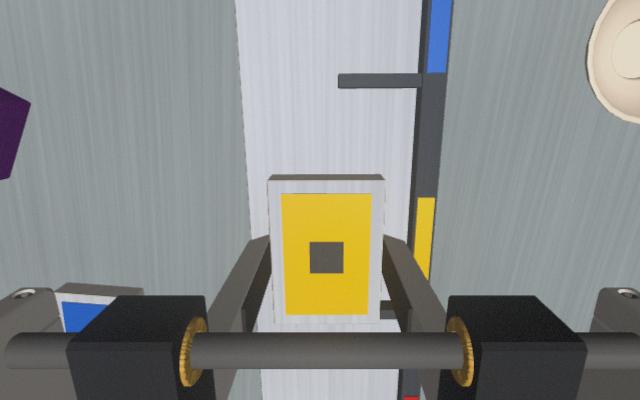

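The wrist view shows the yellow carrier level in the grip (326,255), its strip end at (426,198), the blue bay's short fence at (338–425,80) and the blue carrier at (83,318). Both bays are now free.

```bash
python3 - <<'E'
from h import *
im,C=load("w8")
for p in((419,75),(413,200),(410,270),(338,74),(338,88),(437,73),(426,198)): print(p,plane(C,p,24)[0].round(1))
E
```

```text
(419, 75) [658.9  77.3  24. ]
(413, 200) [666.9   0.8  24. ]
(410, 270) [672.3 -49.3  24. ]
(338, 74) [611.   74.1  24. ]
(338, 88) [611.7  66.2  24. ]
(437, 73) [669.3  79.3  24. ]
(426, 198) [675.1   2.9  24. ]
```

>>> drive_tool --pt "0 0.02 0.08" --pt "0 0.02 0.15" --pt "0 0.02 0.2" --pt "0 0.02 0.22" --pt "0 0.02 0.225" --pt "0 0.02 0.225" --roll '[0,0,0,0,0,0]'

```text
clock: 24.68
tool_pos: [620.6, -23.1, 19.9]
eef_rot: [0.678, 0.735, 0.0, 0.0]
force: [-0.3, 0.7, -2.1]
finger_gap: 59.7
gripper_force: 35.0
```

>>> drive_tool --pt "0 -0.005 0.01" --pt "0 -0.01 0.018" --pt "0 -0.01 0.018" --pt "0 -0.01 0.018" --roll '[0,0,0,0]'

```text
clock: 25.18
tool_pos: [618.2, -23.2, 15.9]
eef_rot: [0.678, 0.735, 0.0, 0.0]
force: [0.1, -0.3, -2.4]
finger_gap: 59.6
gripper_force: 35.0
```

>>> drive_tool --pt "0 0 0" --pt "0 0 0" --pt "0 0 0" --roll '[0,0,0]' --grip 65

```text
clock: 25.55
tool_pos: [618.6, -23.2, 16.2]
eef_rot: [0.678, 0.735, 0.0, 0.0]
force: [-0.2, 1.2, -0.2]
finger_gap: 65.0
gripper_force: 0.0
```

>>> drive_tool --pt "0 0 -0.05" --pt "0 0 -0.2" --pt "0 -0.3 -0.4" --pt "0 -0.45 -0.4" --pt "0 -0.45 -0.4" --roll '[0,0,0.4,0.8,1]'

```text
clock: 26.18
tool_pos: [526.4, -30.3, 97.0]
eef_rot: [0.857, 0.515, -0.0, 0.0]
force: [0.6, -0.3, -0.4]
finger_gap: 65.0
gripper_force: 0.0
```

```bash
python3 - <<'E'
from h import *
for n in("top","scene"):
    im,C=shot(n)
    for c,z in(("yellow",26),("blue",16)):
        for k in blobs(im,c,70):
            r=rect(C,k,z)
            if 300<r[0][0]<720 and abs(r[0][1])<450: print(n,c,np.round(cen(k),1),*r)
go(545,-30,60,4.6)
E
```

```text
top blue [390.  261.5] [ 445.1 -155.8] [44.2 30.8] -1.5
top blue [284.1 176.2] [668.  119.8] [85.2 12.3] -85.1
scene yellow [297.2 207.3] [619.1 -24.7] [66.7 41.7] -85.1
offset [0.04  0.071 0.186] roll 1.284 at [528.6 -30.5  97.1] yaw 62.4 t 26.27
```

>>> drive_tool --pt "0 0 0" --pt "0 0 0" --pt "0 0 0" --pt "0 0 0" --pt "0 0 0" --pt "0 0 0" --roll '[0.25,0.5,0.75,1,1,1]' --grip 46

```text
clock: 27.02
tool_pos: [528.9, -30.4, 96.0]
eef_rot: [0.988, 0.153, 0.0, 0.0]
force: [-0.8, 0.2, -0.8]
finger_gap: 46.0
gripper_force: 0.0
```

```bash
python3 - <<'E'
from h import *
go(556,-28,15,4.8)
E
```

```text
offset [0.133 0.029 0.405] roll 0.284 at [528.9 -30.4  96. ] yaw 17.6 t 27.02
```

>>> drive_tool --pt "0.13 0.03 0.1" --pt "0.13 0.03 0.25" --pt "0.13 0.03 0.36" --pt "0.13 0.03 0.4" --pt "0.13 0.03 0.4" --pt "0.13 0.03 0.4" --roll '[0.28,0.28,0.28,0.28,0.28,0.28]'

```text
clock: 27.78
tool_pos: [556.2, -28.6, 17.0]
eef_rot: [0.999, 0.042, 0.001, 0.0]
force: [0.8, 0.5, -0.1]
finger_gap: 45.9
gripper_force: 0.0
```

>>> drive_tool --pt "0.03 0 0" --pt "0.06 0 0" --pt "0.09 0 0" --pt "0.12 0 0" --pt "0.15 0 0" --pt "0.17 0 0" --pt "0.18 0 0" --pt "0.18 0 0" --roll '[0,0,0,0,0,0,0,0]'

```text
clock: 28.78
tool_pos: [591.2, -25.3, 15.7]
eef_rot: [0.999, 0.042, 0.0, -0.0]
force: [0.5, 0.4, -0.7]
finger_gap: 45.9
gripper_force: 0.1
```

>>> drive_tool --pt "0.015 0 0" --pt "0.03 0 0" --pt "0.045 0 0" --pt "0.055 0 0" --pt "0.06 0 0" --pt "0.06 0 0" --roll '[0,0,0,0,0,0]'

```text
clock: 29.52
tool_pos: [600.3, -24.6, 15.6]
eef_rot: [0.999, 0.042, -0.003, 0.0]
force: [-7.6, -0.7, 5.7]
finger_gap: 46.4
gripper_force: 3.7
```

>>> drive_tool --pt "0.005 0 0" --pt "0.01 0 0" --pt "0.015 0 0" --pt "0.015 0 0" --roll '[0,0,0,0]'

```text
clock: 30.02
tool_pos: [600.4, -24.5, 15.4]
eef_rot: [0.999, 0.042, -0.006, -0.0]
force: [-13.5, -2.0, 10.5]
finger_gap: 45.9
gripper_force: 6.9
```

>>> drive_tool --pt "-0.1 0 0" --pt "-0.1 0 -0.2" --pt "-0.1 -0.1 -0.25" --pt "-0.1 -0.1 -0.25" --roll '[0,0,0,0]' --grip 0

```text
clock: 30.52
tool_pos: [585.5, -4.2, 66.8]
eef_rot: [0.999, 0.043, 0.001, 0.0]
force: [-0.2, -0.2, 0.3]
finger_gap: 9.5
gripper_force: 0.0
```

```bash
python3 - <<'E'
from h import *
go(638,44,15,4.8)
E
```

```text
offset [ 0.281 -0.218  0.26 ] roll 0.002 at [585.5  -4.2  66.8] yaw 4.9 t 30.52
```

>>> drive_tool --pt "0.28 -0.22 0" --pt "0.28 -0.22 0" --pt "0.28 -0.22 0.15" --pt "0.28 -0.22 0.24" --pt "0.28 -0.22 0.255" --pt "0.28 -0.22 0.255" --roll '[0,0,0,0,0,0]'

```text
clock: 31.28
tool_pos: [636.3, 42.3, 14.7]
eef_rot: [0.999, 0.041, -0.0, 0.0]
force: [0.0, 0.4, 0.4]
finger_gap: 0.6
gripper_force: 0.0
```

>>> drive_tool --pt "0 0.03 0" --pt "0 0.06 0" --pt "0 0.085 0" --pt "0 0.11 0" --pt "0 0.13 0" --pt "0 0.14 0" --pt "0 0.14 0" --roll '[0,0,0,0,0,0,0]'

```text
clock: 32.15
tool_pos: [638.7, 14.3, 14.7]
eef_rot: [0.999, 0.042, -0.0, 0.0]
force: [1.1, 0.1, 0.4]
finger_gap: 0.6
gripper_force: 0.0
```

>>> drive_tool --pt "0 0.01 0" --pt "0 0.02 0" --pt "0 0.03 0" --pt "0 0.03 0" --roll '[0,0,0,0]'

```text
clock: 32.65
tool_pos: [638.6, 12.8, 14.7]
eef_rot: [0.999, 0.041, -0.001, -0.003]
force: [-1.0, 11.0, 1.6]
finger_gap: 0.4
gripper_force: 5.3
```

>>> drive_tool --pt "0 -0.08 0" --pt "0 -0.08 -0.1" --pt "-0.1 -0.08 -0.22" --pt "-0.28 0.15 -0.22" --pt "-0.28 0.3 -0.22" --pt "-0.28 0.3 -0.22" --roll '[0,0,0,0,0,0]' --grip 46

```text
clock: 33.4
tool_pos: [589.4, -58.6, 60.8]
eef_rot: [0.999, 0.04, 0.001, 0.001]
force: [1.1, 0.1, -0.9]
finger_gap: 45.9
gripper_force: 0.0
```

```bash
python3 - <<'E'
from h import *
im,C=shot("wrist","w9")
for k in blobs(im,"yellow",150): print(cen(k),*rect(C,k,26))
go(588,-46,15,4.8)
E
```

```text
(304.3333435058594, 149.0016326904297) [639.4 -41.3] [69.8 45.5] -84.8
(303.5, 84.5) [678.  -38.2] [83.7 10.7] -85.3
offset [-0.003 -0.057  0.227] roll -0.003 at [589.3 -57.2  60.4] yaw 4.6 t 33.45
```

View pics/w9.png

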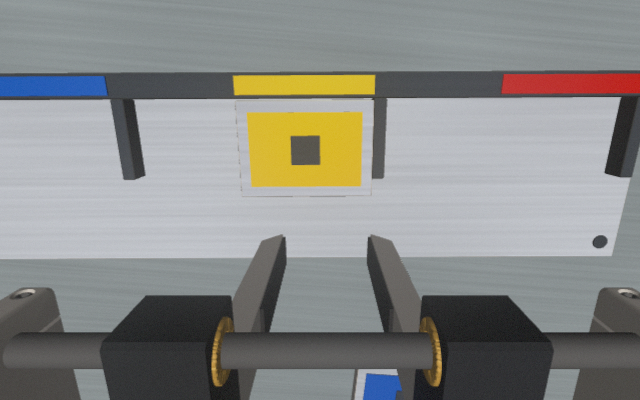

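The view shows yellow carrier (304,149) against the long fence and the short fence at (378,140), parallel to its strip at (304,85). One last push toward the long fence.

>>> drive_tool --pt "0 -0.055 0.1" --pt "0 -0.055 0.2" --pt "0 -0.055 0.225" --pt "0 -0.055 0.225" --pt "0.03 -0.055 0.225" --pt "0.06 -0.055 0.225" --pt "0.08 -0.055 0.225" --pt "0.085 -0.055 0.225" --pt "0.085 -0.055 0.225" --roll '[0,0,0,0,0,0,0,0,0]'

```text
clock: 34.58
tool_pos: [601.9, -43.6, 13.7]
eef_rot: [0.999, 0.042, -0.003, 0.0]
force: [-6.3, -0.9, 5.2]
finger_gap: 46.3
gripper_force: 3.5
```

>>> drive_tool --pt "-0.1 0 0" --pt "-0.1 0 -0.15" --pt "-0.3 0.1 -0.4" --pt "-0.4 0.3 -0.4" --pt "-0.4 0.4 -0.4" --pt "-0.4 0.4 -0.4" --roll '[0,0,-0.25,-0.5,-0.75,-1]' --grip 90

```text
clock: 35.33
tool_pos: [532.3, -131.8, 94.9]
eef_rot: [0.914, 0.406, 0.001, 0.001]
force: [0.6, 0.2, -0.1]
finger_gap: 89.4
gripper_force: 0.0
```

```bash
python3 - <<'E'
from h import *
for n in("top","scene","wrist"):
    im,C=shot(n,n+"10")
    for c,z in(("yellow",26),("blue",16)):
        for k in blobs(im,c,70):
            r=rect(C,k,z)
            if 300<r[0][0]<720 and abs(r[0][1])<450: print(n,c,np.round(cen(k),1),*r)
go(444.6,-137.6,60,90.2)
E
```

```text
top yellow [346.1 185.2] [642.7 -43.5] [68.5 44.6] -85.5
top yellow [344.5 171.5] [679.5 -39.6] [82.7 11. ] -85.4
top blue [284.1 176.2] [667.9 119.8] [85.2 12.5] -85.1
scene yellow [287.8 209.8] [642.4 -44. ] [66.9 41.9] -85.8
scene blue [296. 165.] [ 444.4 -137.5] [65.8 41.9] -89.9
wrist yellow [361.8  10.2] [641.  -43.3] [65.3 45.7] -84.9
wrist yellow [437.3   1.7] [680.6 -73. ] [13.8 11.3] -84.8
wrist blue [255.9 284.4] [ 442.5 -139.1] [62.5 45.5] -90.0
offset [-0.323 -0.297  0.171] roll -0.948 at [ 531.9 -130.    94.2] yaw 47.5 t 35.48
```

Yellow is home. Now blue.

>>> drive_tool --pt "-0.15 -0.15 0" --pt "-0.32 -0.3 0" --pt "-0.32 -0.3 0" --pt "-0.32 -0.3 0" --pt "-0.32 -0.3 0" --pt "-0.32 -0.3 0" --roll '[-0.23,-0.47,-0.7,-0.95,-0.95,-0.95]'

```text
clock: 36.22
tool_pos: [444.3, -136.6, 93.9]
eef_rot: [0.705, 0.709, 0.0, 0.0]
force: [-0.0, -1.0, 0.3]
finger_gap: 89.9
gripper_force: 0.0
```

```bash
python3 - <<'E'
from h import *
im,C=shot("wrist","w11")
for k in blobs(im,"blue",150): print(np.round(cen(k),1),*rect(C,k,16))
go(444.4,-137.6,4.7,90.2)
E
```

```text
[325.5 206. ] [ 443.  -135.6] [69.2 45.2] 90.0
offset [-0.005  0.001  0.446] roll 0.003 at [ 444.2 -136.6   93.9] yaw 90.3 t 36.27
```

>>> drive_tool --pt "0 0 0.1" --pt "0 0 0.25" --pt "0 0 0.38" --pt "0 0 0.445" --pt "0 0 0.445" --pt "0 0 0.445" --roll '[0,0,0,0,0,0]'

```text
clock: 37.02
tool_pos: [445.0, -137.2, 5.7]
eef_rot: [0.704, 0.71, 0.0, 0.001]
force: [-0.6, -0.3, 0.0]
finger_gap: 89.8
gripper_force: 0.0
```

>>> drive_tool --pt "0 0 0" --pt "0 0 0" --pt "0 0 0" --pt "0 0 0" --pt "0 0 0" --pt "0 0 0" --roll '[0,0,0,0,0,0]' --grip 40

```text
clock: 37.78
tool_pos: [444.1, -136.8, 5.1]
eef_rot: [0.704, 0.71, -0.0, 0.0]
force: [-1.5, 0.9, 4.7]
finger_gap: 59.6
gripper_force: 35.0
```

>>> drive_tool --pt "0 0 -0.1" --pt "0 0 -0.35" --pt "0 0 -0.35" --pt "0 0 -0.35" --roll '[0,0,0,0]'

```text
clock: 38.28
tool_pos: [442.8, -136.1, 73.6]
eef_rot: [0.704, 0.71, -0.0, -0.001]
force: [-0.9, 0.1, -3.4]
finger_gap: 59.8
gripper_force: 35.0
```

```bash
python3 - <<'E'
from h import *
go(602,135.3,60,94.6)
E
```

```text
offset [1.35  0.808 0.068] roll -0.091 at [ 442.8 -136.1   73.6] yaw 90.5 t 38.27
```

>>> drive_tool --pt "0.2 0.1 0" --pt "0.45 0.25 0" --pt "0.67 0.4 0" --pt "0.67 0.4 0" --roll '[0,0,0,0]'

```text
clock: 38.78
tool_pos: [522.4, 1.1, 72.4]
eef_rot: [0.702, 0.712, -0.001, -0.002]
force: [-1.2, -1.0, -1.7]
finger_gap: 59.8
gripper_force: 35.0
```

>>> drive_tool --pt "0.2 0.1 0" --pt "0.45 0.25 0" --pt "0.68 0.41 0" --pt "0.68 0.41 0.05" --pt "0.68 0.41 0.05" --roll '[-0.09,-0.09,-0.09,-0.09,-0.09]'

```text
clock: 39.4
tool_pos: [600.3, 133.5, 61.2]
eef_rot: [0.679, 0.735, -0.003, -0.002]
force: [-0.7, 0.6, -2.8]
finger_gap: 59.1
gripper_force: 35.0
```

```bash
python3 - <<'E'
from h import *
im,C=shot("wrist","w12")
for k in blobs(im,"blue",150): print(np.round(cen(k),1),*rect(C,k,75))
go(602,135.3,15.9,94.6)
E
```

```text
[326.5 252.5] [599.5 136.1] [68.8 44.9] -85.8
[421.5 233.4] [647.8 151.6] [46.5  8.4] -85.1
offset [0.01  0.008 0.231] roll -0.002 at [600.8 133.2  62.1] yaw 94.5 t 39.45
```

>>> drive_tool --pt "0.01 0 0.08" --pt "0.01 0 0.15" --pt "0.01 0 0.2" --pt "0.01 0 0.225" --pt "0.01 0 0.23" --pt "0.01 0 0.23" --pt "0.01 0 0.23" --roll '[0,0,0,0,0,0,0]'

```text
clock: 40.33
tool_pos: [604.0, 136.8, 19.4]
eef_rot: [0.678, 0.735, 0.0, 0.0]
force: [-0.3, -0.3, -2.5]
finger_gap: 59.6
gripper_force: 35.0
```

>>> drive_tool --pt "0 0 0" --pt "0 0 0" --pt "0 0 0" --roll '[0,0,0]' --grip 65

```text
clock: 40.7
tool_pos: [604.1, 136.7, 19.4]
eef_rot: [0.679, 0.735, 0.0, 0.0]
force: [-0.3, 0.6, -0.1]
finger_gap: 65.1
gripper_force: 0.0
```

>>> drive_tool --pt "0 0 -0.05" --pt "0 0 -0.2" --pt "0 -0.3 -0.4" --pt "0 -0.45 -0.4" --pt "0 -0.45 -0.4" --pt "0 -0.45 -0.4" --roll '[0,0,0.25,0.5,0.75,1]'

```text
clock: 41.45
tool_pos: [513.8, 129.6, 100.1]
eef_rot: [0.902, 0.432, 0.001, 0.0]
force: [-0.1, -0.7, 0.2]
finger_gap: 64.8
gripper_force: 0.0
```

>>> drive_tool --pt "0 0 0" --pt "0 0 0" --pt "0 0 0" --pt "0 0 0" --pt "0 0 0" --roll '[0.25,0.5,0.75,1,1]' --grip 46

```text
clock: 42.08
tool_pos: [514.2, 129.6, 99.6]
eef_rot: [0.998, 0.057, 0.001, -0.0]
force: [-0.1, -0.5, 0.3]
finger_gap: 46.0
gripper_force: 0.0
```

```bash
python3 - <<'E'
from h import *
im,C=shot("wrist","w13")
for c in("yellow","blue"):
    for k in blobs(im,c,150): print(c,np.round(cen(k),1),*rect(C,k,26))
go(545,130,14.5,4.8)
E
```

```text
yellow [589.9  61.5] [641.  -42.4] [70.  45.6] -85.1
yellow [591.   6.] [674.6 -28.5] [64.2  7.1] -83.3
blue [327.8  87.2] [603.2 138.5] [69.2 45.2] -85.8
blue [365.    2.5] [659.3 120.6] [83.1  2.9] -83.3
offset [0.153 0.016 0.425] roll 0.04 at [514.1 129.6  99.5] yaw 6.6 t 42.12
```

>>> drive_tool --pt "0.15 0 0.1" --pt "0.15 0 0.25" --pt "0.15 0 0.38" --pt "0.15 0 0.42" --pt "0.15 0 0.42" --pt "0.15 0 0.42" --roll '[0.04,0.04,0.04,0.04,0.04,0.04]'

```text
clock: 42.88
tool_pos: [544.9, 133.1, 16.2]
eef_rot: [0.999, 0.042, 0.001, -0.0]
force: [0.3, -0.4, -0.1]
finger_gap: 45.7
gripper_force: 0.0
```

>>> drive_tool --pt "0.03 0 0" --pt "0.06 0 0" --pt "0.09 0 0" --pt "0.12 0 0" --pt "0.15 0 0" --pt "0.175 0 0" --pt "0.19 0 0" --pt "0.2 0 0" --pt "0.2 0 0" --roll '[0,0,0,0,0,0,0,0,0]'

```text
clock: 44.0
tool_pos: [583.8, 136.3, 14.8]
eef_rot: [0.999, 0.042, 0.0, -0.0]
force: [-0.0, 0.3, -0.7]
finger_gap: 45.9
gripper_force: 0.3
```

>>> drive_tool --pt "0.01 0 0" --pt "0.02 0 0" --pt "0.03 0 0" --pt "0.04 0 0" --pt "0.04 0 0" --roll '[0,0,0,0,0]'

```text
clock: 44.62
tool_pos: [586.6, 136.6, 14.3]
eef_rot: [0.999, 0.042, -0.005, 0.0]
force: [-11.4, -0.8, 8.0]
finger_gap: 45.8
gripper_force: 5.8
```

>>> drive_tool --pt "-0.1 0 0" --pt "-0.1 0 -0.2" --pt "-0.1 -0.15 -0.25" --pt "-0.1 -0.3 -0.25" --pt "-0.1 -0.3 -0.25" --roll '[0,0,0,0,0]' --grip 0

```text
clock: 45.25
tool_pos: [567.4, 196.9, 65.7]
eef_rot: [0.999, 0.043, 0.001, -0.0]
force: [0.1, -0.2, 0.3]
finger_gap: 1.3
gripper_force: 0.0
```

```bash
python3 - <<'E'
from h import *
go(625,206,14.7,4.8)
E
```

```text
offset [ 0.29  -0.02   0.256] roll 0.003 at [567.4 196.9  65.7] yaw 4.9 t 45.25
```

>>> drive_tool --pt "0.29 -0.03 0" --pt "0.29 -0.03 0" --pt "0.29 -0.03 0.15" --pt "0.29 -0.03 0.24" --pt "0.29 -0.03 0.25" --pt "0.29 -0.03 0.25" --roll '[0,0,0,0,0,0]'

```text
clock: 46.0
tool_pos: [624.1, 205.7, 15.4]
eef_rot: [0.999, 0.042, 0.0, -0.0]
force: [0.2, -0.2, -0.2]
finger_gap: 0.6
gripper_force: 0.0
```

>>> drive_tool --pt "0 0.03 0" --pt "0 0.06 0" --pt "0 0.085 0" --pt "0 0.11 0" --pt "0 0.135 0" --pt "0 0.155 0" --pt "0 0.165 0" --pt "0 0.165 0" --roll '[0,0,0,0,0,0,0,0]'

```text
clock: 47.0
tool_pos: [626.5, 172.6, 14.7]
eef_rot: [0.999, 0.042, -0.0, 0.0]
force: [0.9, 1.7, -0.5]
finger_gap: 0.3
gripper_force: 0.5
```

>>> drive_tool --pt "0 0.01 0" --pt "0 0.02 0" --pt "0 0.025 0" --pt "0 0.025 0" --roll '[0,0,0,0]'

```text
clock: 47.5
tool_pos: [626.1, 172.3, 14.8]
eef_rot: [0.999, 0.042, -0.0, -0.003]
force: [-1.0, 11.6, 1.0]
finger_gap: 0.3
gripper_force: 5.8
```

>>> drive_tool --pt "0 -0.08 0" --pt "0 -0.08 -0.1" --pt "-0.1 -0.08 -0.22" --pt "-0.28 0.15 -0.22" --pt "-0.28 0.25 -0.22" --pt "-0.28 0.25 -0.22" --roll '[0,0,0,0,0,0]' --grip 46

```text
clock: 48.25
tool_pos: [576.9, 111.9, 60.2]
eef_rot: [0.999, 0.04, 0.001, 0.0]
force: [-0.2, -0.1, 0.5]
finger_gap: 45.9
gripper_force: 0.0
```

>>> drive_tool --pt "0 0 0.1" --pt "0 0 0.2" --pt "0 0 0.22" --pt "0 0 0.22" --pt "0.03 0 0.22" --pt "0.06 0 0.22" --pt "0.075 0 0.22" --pt "0.085 0 0.22" --pt "0.085 0 0.22" --roll '[0,0,0,0,0,0,0,0,0]'

```text
clock: 49.38
tool_pos: [588.5, 114.8, 14.5]
eef_rot: [0.999, 0.042, -0.004, 0.0]
force: [-9.1, -1.3, 6.3]
finger_gap: 46.4
gripper_force: 4.5
```

>>> drive_tool --pt "-0.1 0 0" --pt "-0.15 0 -0.2" --pt "-0.2 0.2 -0.45" --pt "-0.2 0.35 -0.45" --pt "-0.2 0.35 -0.45" --pt "-0.2 0.35 -0.45" --roll '[0,0,0,0,0,0]' --grip 0

```text
clock: 50.12
tool_pos: [558.1, 42.3, 104.6]
eef_rot: [0.999, 0.041, -0.0, -0.0]
force: [-0.1, 0.1, 0.5]
finger_gap: 0.8
gripper_force: 0.0
```

```bash
python3 - <<'E'
from h import *
for n in("wrist","top"):
    im,C=shot(n,n+"14")
    for c,z in(("yellow",26),("blue",26),("brass",29)):
        for k in blobs(im,c,80):
            r=rect(C,k,z)
            if 300<r[0][0]<720 and abs(r[0][1])<450: print(n,c,np.round(cen(k),1),*r)
w,_=load("wrist14"); cv2.imwrite("pics/c14.png",cv2.resize(w[:250,:,::-1],(800,312)))
# keys
for n in("top1","scene1"):
    im,C=load(n); x,y=((450,200) if n=="top1" else (200,125)); cv2.imwrite(f"pics/k_{n}.png",cv2.resize(im[y:y+85,x:x+60,::-1],None,fx=6,fy=6,interpolation=cv2.INTER_CUBIC))
a,b=[cv2.imread(f"pics/k_{n}.png") for n in("top1","scene1")]; cv2.imwrite("pics/keys.png",np.hstack([a,b]))
go(470,-250,180,4.8)
E
```

```text
wrist yellow [447.5 101. ] [645.4 -37.4] [62.1 34.7] -85.2
wrist yellow [450.  53.] [677.6 -34. ] [75.8 10.3] -85.2
wrist blue [228.5 108. ] [627.1 118.5] [69.4 44.9] -85.2
wrist blue [226.  53.] [664.6 121.1] [83.5 10.3] -85.2
wrist brass [452.  107.5] [640.9 -40.7] [69.2 45.1] -85.2
wrist brass [488.5  52.5] [679.7 -59.4] [38.3 10.8] -85.2
wrist brass [320.  351.5] [424.4  36.4] [72.9  3.7] 4.4
wrist brass [332. 352.] [424.8  25.9] [71.9  3.6] 5.2
top yellow [355.2 184.5] [645.  -67.5] [43.1 20.8] 8.6
top brass [186.  263.5] [437.5 363.3] [60.4 37.5] -89.8
top brass [191.5 235.5] [508.3 352.2] [59.5 38.3] -89.7
offset [-0.561  1.422 -0.38 ] roll 0.0 at [557.7  42.8 104.1] yaw 4.8 t 50.23
```

View pics/c14.png

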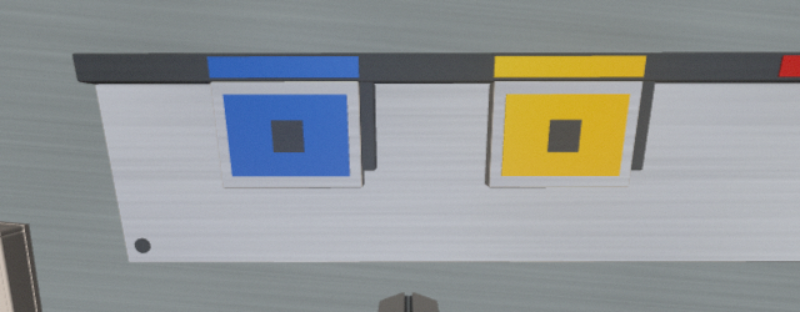

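Blue carrier (285,135) and yellow carrier (565,135) sit flush to the long fence and their short fences, parallel to the strips. Next, the keys.

>>> drive_tool --pt "-0.2 0.2 -0.2" --pt "-0.4 0.5 -0.38" --pt "-0.6 0.75 -0.38" --pt "-0.8 0.98 -0.38" --pt "-0.96 0.98 -0.38" --pt "-0.96 0.98 -0.38" --roll '[0,0,0,0,0,0]'

```text
clock: 50.98
tool_pos: [381.2, -169.6, 180.2]
eef_rot: [0.999, 0.04, -0.001, -0.0]
force: [0.5, 0.0, -0.3]
finger_gap: 0.5
gripper_force: 0.0
```

>>> drive_tool --pt "0 0.3 0" --pt "0 0.6 0" --pt "0 0.9 0" --pt "0 1 0" --pt "0 1 0" --roll '[0,0,0,0,0]'

```text
clock: 51.6
tool_pos: [400.7, -368.3, 180.0]
eef_rot: [0.999, 0.042, -0.0, -0.001]
force: [0.6, 0.9, -0.4]
finger_gap: 0.1
gripper_force: 0.0
```

```bash
python3 - <<'E'
from h import *
im,C=shot("wrist","w15"); go(440,-380,150,4.8)
for k in blobs(im,"green",150): print(np.round(cen(k),1),*rect(C,k,36))
E
```

```text
offset [0.192 0.081 0.15 ] roll 0.001 at [ 400.5 -367.2  180. ] yaw 4.8 t 51.65
[342.   18.5] [ 549.4 -369.1] [29.  28.4] -85.2
```

View pics/w15.png

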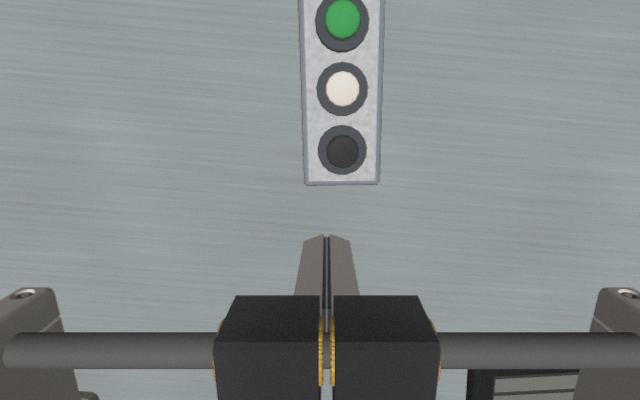

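Keys in the wrist view: green (342,18), white (343,89), black (342,151).

```bash
python3 - <<'E'
from h import *
w,Cw=load("w15"); t,Ct=load("top1"); s,Cs=load("scene1")
g=[(Cw,cen(blobs(w,"green",100)[0])),(Ct,cen(blobs(t,"green")[0])),(Cs,cen(blobs(s,"green",20)[0]))]
print("green",tri(g),tri(g[:2]),tri(g[1:]))
def white(im,x0,y0,x1,y1,thr):
    m=(im[y0:y1,x0:x1].min(2)>thr).astype(np.uint8); n,l,st,c=cv2.connectedComponentsWithStats(m)
    i=1+st[1:,4].argmax(); return c[i]+[x0,y0],st[i,4]
a=white(w,318,65,368,113,170);b=white(t,469,234,487,250,165);c=white(s,222,138,236,152,160)
print(a,b,c); print("white",tri([(Cw,a[0]),(Ct,b[0]),(Cs,c[0])]),tri([(Cw,a[0]),(Ct,b[0])]),tri([(Cw,a[0]),(Cs,c[0])]))
for z in(30,36,40,45): print(z,*plane(Cw,[cen(blobs(w,"green",100)[0]),a[0],(342.5,151)],z).round(1))
E
```

```text
green (array([ 548.99133158, -371.55924314,   44.80629543]), np.float64(1.274667636568672)) (array([ 546.19192608, -368.87670047,   57.33657417]), np.float64(0.6882211354095922)) (array([ 549.1774245 , -373.80532844,   43.35226905]), np.float64(0.163026087978068))Traceback (most recent call last):
  File "<stdin>", line 8, in <module>
  File "<stdin>", line 7, in white
ValueError: attempt to get argmax of an empty sequence
```

```bash
python3 - <<'E'
from h import *
w,Cw=load("w15"); g=cen(blobs(w,"green",100)[0])
m=(w[65:113,318:368].min(2)>150).astype(np.uint8)*255
k=max(cv2.findContours(m,0,1)[0],key=cv2.contourArea); a=np.array(cv2.minEnclosingCircle(k)[0])+[318,65]; print(a,cv2.minEnclosingCircle(k)[1])
for z in(30,36,40,45,50):
    P=plane(Cw,[g,a,(342.5,151)],z); print(z,P[:,:2].round(1).tolist(),np.linalg.norm(np.diff(P,axis=0),axis=1).round(1))
E
```

```text
[342.  88.] 17.117341995239258
30 [[550.9, -369.2], [493.8, -374.8], [436.6, -380.9]] [57.3 57.5]
36 [[549.6, -369.1], [493.6, -374.6], [437.4, -380.5]] [56.3 56.5]
40 [[548.7, -369.0], [493.4, -374.4], [438.0, -380.3]] [55.6 55.8]
45 [[547.6, -368.9], [493.2, -374.2], [438.6, -380.0]] [54.7 54.9]
50 [[546.6, -368.8], [493.0, -374.0], [439.3, -379.7]] [53.8 54. ]
```

```bash
python3 -c "
from h import *
go(493.2,-375.5,60,4.8)"
```

```text
offset [0.459 0.082 0.599] roll 0.001 at [ 400.5 -367.2  180. ] yaw 4.8 t 51.65
```

>>> drive_tool --pt "0.3 0.08 0" --pt "0.46 0.08 0.2" --pt "0.46 0.08 0.45" --pt "0.46 0.08 0.59" --pt "0.46 0.08 0.59" --pt "0.46 0.08 0.59" --roll '[0,0,0,0,0,0]'

```text
clock: 52.4
tool_pos: [494.0, -376.5, 64.5]
eef_rot: [0.999, 0.042, 0.001, 0.001]
force: [0.5, -0.2, 0.9]
finger_gap: 0.5
gripper_force: 0.0
```

>>> drive_tool --pt "0 0 0.02" --pt "0 0 0.04" --pt "0 0 0.06" --pt "0 0 0.08" --pt "0 0 0.08" --roll '[0,0,0,0,0]'

```text
clock: 53.02
tool_pos: [493.1, -377.4, 47.3]
eef_rot: [0.999, 0.042, 0.0, 0.0]
force: [-0.4, 0.2, 4.1]
finger_gap: 0.2
gripper_force: 2.1
```

>>> drive_tool --pt "0 0 0.01" --pt "0 0 0.02" --pt "0 0 0.03" --pt "0 0 0.035" --pt "0 0 0.035" --roll '[0,0,0,0,0]'

```text
clock: 53.65
tool_pos: [493.3, -377.6, 45.8]
eef_rot: [0.999, 0.042, 0.0, 0.0]
force: [-8.3, 8.2, 29.8]
finger_gap: 0.7
gripper_force: 14.7
```

White bottomed out, with spring force then a hard stop. Now green.

>>> drive_tool --pt "0 0 -0.07" --pt "0 0 -0.15" --pt "0 0 -0.15" --pt "0 0 -0.15" --roll '[0,0,0,0]'

```text
clock: 54.15
tool_pos: [492.4, -376.5, 68.9]
eef_rot: [0.999, 0.042, -0.001, -0.001]
force: [-1.5, 0.4, -0.4]
finger_gap: 0.2
gripper_force: 0.0
```

```bash
python3 -c "
from h import *
go(547.5,-370.8,60,4.8)"
```

```text
offset [ 0.277 -0.006  0.044] roll -0.001 at [ 492.4 -376.5   68.9] yaw 4.8 t 54.15
```

>>> drive_tool --pt "0.14 -0.005 0" --pt "0.275 -0.005 0" --pt "0.275 -0.005 0" --pt "0.275 -0.005 0.05" --pt "0.275 -0.005 0.08" --pt "0.275 -0.005 0.1" --pt "0.275 -0.005 0.105" --pt "0.275 -0.005 0.105" --roll '[0,0,0,0,0,0,0,0]'

```text
clock: 55.15
tool_pos: [547.3, -371.6, 49.2]
eef_rot: [0.999, 0.042, -0.0, 0.0]
force: [-2.3, 0.6, 2.5]
finger_gap: 0.3
gripper_force: 1.5
```

>>> drive_tool --pt "0 0 0.01" --pt "0 0 0.02" --pt "0 0 0.03" --pt "0 0 0.03" --roll '[0,0,0,0]'

```text
clock: 55.65
tool_pos: [547.9, -371.9, 46.1]
eef_rot: [0.999, 0.042, 0.0, 0.0]
force: [-5.5, 3.7, 16.5]
finger_gap: 0.4
gripper_force: 7.9
```

Green bottomed (16.5 N). Now black.

>>> drive_tool --pt "0 0 -0.07" --pt "0 0 -0.15" --pt "0 0 -0.15" --pt "0 0 -0.15" --roll '[0,0,0,0]'

```text
clock: 56.15
tool_pos: [547.5, -371.2, 72.4]
eef_rot: [0.999, 0.042, -0.0, -0.0]
force: [0.0, 0.0, -0.2]
finger_gap: 0.5
gripper_force: 0.0
```

```bash
python3 -c "
from h import *
go(438.8,-381.5,49.2,4.8)"
```

```text
offset [-0.546  0.006  0.116] roll -0.001 at [ 547.5 -371.2   72.4] yaw 4.8 t 56.15
```

>>> drive_tool --pt "-0.2 0.005 0" --pt "-0.4 0.005 0" --pt "-0.545 0.005 0" --pt "-0.545 0.005 0" --pt "-0.545 0.005 0" --pt "-0.545 0.005 0.06" --pt "-0.545 0.005 0.1" --pt "-0.545 0.005 0.115" --pt "-0.545 0.005 0.115" --roll '[0,0,0,0,0,0,0,0,0]'

```text
clock: 57.28
tool_pos: [439.3, -380.9, 49.7]
eef_rot: [0.999, 0.042, -0.0, -0.001]
force: [0.2, 2.4, 3.0]
finger_gap: 0.7
gripper_force: 1.4
```

>>> drive_tool --pt "0 0 0.01" --pt "0 0 0.02" --pt "0 0 0.03" --pt "0 0 0.035" --pt "0 0 0.035" --roll '[0,0,0,0,0]'

```text
clock: 57.9
tool_pos: [439.5, -381.3, 46.0]
eef_rot: [0.999, 0.042, 0.0, -0.0]
force: [-3.8, 7.7, 19.6]
finger_gap: 0.6
gripper_force: 9.5
```

Black is down. I'm lifting off and doing the final check.

>>> drive_tool --pt "0 0 -0.1" --pt "0 0 -0.3" --pt "-0.1 0 -0.6" --pt "-0.1 0 -0.7" --pt "-0.1 0 -0.7" --pt "-0.1 0 -0.7" --roll '[0,0,0,0,0,0]'

```text
clock: 58.65
tool_pos: [418.3, -382.5, 181.0]
eef_rot: [0.999, 0.042, -0.001, -0.001]
force: [-0.0, 0.2, -0.8]
finger_gap: 0.7
gripper_force: 0.0
```

```bash
python3 - <<'E'
from h import *
for n in("top","scene"):
    im,C=shot(n,n+"16")
    for c,z in(("yellow",26),("blue",26),("brass",29)):
        for k in blobs(im,c,60):
            r=rect(C,k,z)
            if 300<r[0][0]<720 and abs(r[0][1])<450: print(n,c,np.round(cen(k),1),*r)
t,_=load("top16"); cv2.imwrite("pics/c16.png",cv2.resize(t[90:300,150:510,::-1],(800,467)))
print(manip.state()["force"],manip.state()["clock"])
E
```

```text
top yellow [346.1 185.2] [642.7 -43.5] [68.5 44.6] -85.5
top yellow [344.5 171.4] [679.7 -39.6] [82.7 11. ] -85.4
top blue [285.1 189.8] [629.2 116.1] [68.3 44.5] -85.2
top blue [284. 176.] [666.2 119.3] [84.6 11.2] -85.1
top brass [185.5 263.5] [437.5 363.8] [59.3 37.5] -89.8
top brass [191.5 235.5] [508.3 352.1] [59.4 38.4] -89.7
scene yellow [287.6 209.7] [642.6 -44. ] [66.7 41.9] -85.3
scene blue [337.1 226.2] [628.3 115.4] [67.3 42.1] -85.1
scene blue [331.7 235.9] [668.7 120.1] [82.9 11.6] -84.5
scene brass [429.8 232.1] [521.3 354.7] [59.1 55.3] -88.9
scene brass [442.2 217.8] [451.  366.2] [59.2 55.9] -89.9
scene brass [194.1 179.4] [ 675.4 -376.2] [72.5 54. ] 52.7
scene brass [283.9 213.2] [661.7 -39.6] [84.9 57.9] -85.7
[0.19480844 0.64304165 0.1890322 ] 58.75
```

View pics/c16.png

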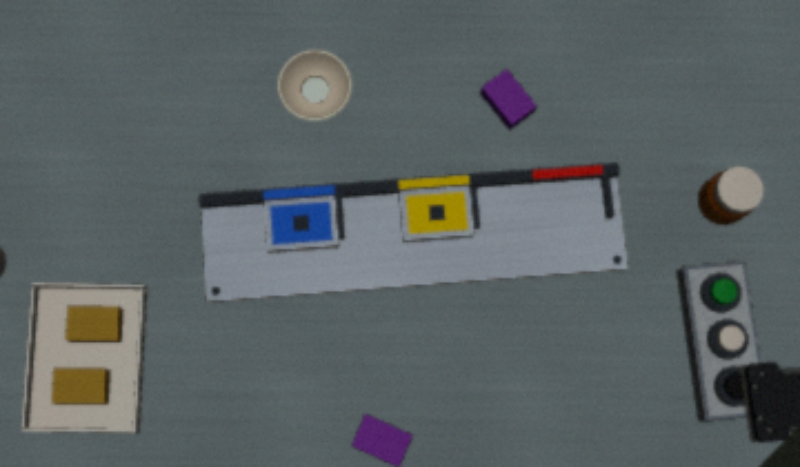

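Blue (302,222) and yellow (437,213) are home, both blocks are flat in the tray (93,323) and (80,386), and the bystanders and purple decoys haven't moved.

```bash
python3 -c "
from station import manip
print(manip.finish_job())"
```

```text
the job is handed in; nothing more can be done
None
```

Job handed in at about 59 s: both brass blocks are flat in the tray, the yellow and blue carriers are home (red was absent), and the white, green and black keys were each pressed fully down in that order; no verdict was returned.

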